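Stir the milling balls under the moisture probe

ROBOT

A 6-joint arm with a two-finger parallel gripper is mounted at the origin on the work surface. World frame = base frame: x ahead of the robot, y to its left, z up, the work surface at z = 0. Lengths are in m, angles in rad, forces in N, time in s.
With the tool pointing down it reaches from about 0.3 to 0.775 m from the base axis. Payload 14.6 kg.
Tool frame: the origin (TCP) lies on the centre line of the jaws, within the pads' length; the fingertips stand 22 mm ahead of it and the grasp point (between the pads) lies 3 mm ahead of it; x points along the fingers, y is the direction in which the jaws open and shut, and the axes are right-handed (so a half turn about x gives the same grasp; the last joint's range is limited). The gripper opens to 85 mm and grips with 20 to 120 N. Pads are 22 mm wide; open, the fingers measure 114 mm over their backs; the gripper's body (76 mm by 85 mm) begins 54 mm behind the grasp point. The pads swing forward as they close: fully open they stand 13 mm farther back than shut.
Start: joints at [1.261, 0.3, 1.521, -0, 1.321, -0.067], TCP at [0.132, 0.534, 0.253] pointing down, gripper open.
Joint ranges: [-3.03, 3.03], [-0.79, 2.21], [0.23, 2.52], [-1.04, 4.18], [0, 3.07], [-2.55, 2.55]. Speed limits (rad/s): [2.22, 2.22, 2.57, 3.14, 3.14, 3.14].

INTERFACE

Orientations are given as a unit quaternion [x, y, z, w].
In Python, from station import state, eyes, workorder gives the robot as it stands.
- The arm moves only by the tool servo_tool, never from a script. Its argument "steps" is a list of rows, each an object of numbers: "rx", "ry", "rz": the turn, a rotation vector about the tool's x, y, z in degrees; "x", "y", "z": the shift along the tool's x, y, z in mm; "hand": the finger opening in mm, from 0 to 85.4. A call has 1 to 10 rows; each row is the pose to reach, as a shift and turn from the pose commanded when the call began, along the tool's axes at that moment; what a row does not reach only later rows make up. A row lasts 1/12 s, in which the tool goes at most 41.7 mm and 7.16 degrees, less where a joint would pass 70% of its speed; a pose out of reach is approached as far as the arm can. A call with a gripper value outside its range is refused whole. The fingers move at their own pace and stop on an object; the grip force is fixed at half the most. Time passes only in rows, so rows that repeat a pose let the fingers close. It gives the time, the measured TCP pose, the force and the opening at its end, in the units of the state.
- state(): the state, without advancing time (a new reading comes with each control period).
- eyes.camera(name): name is "scene" or "top" or "wrist"; returns a dict with "color" (420x560x3 uint8, blue, green, red), "range_z" (420x560 float32, m along the optical axis (not along the pixel's ray), 0 where there is no reading), "fx", "fy", "cx", "cy" (pixels), "D" ([k1, k2, p1, p2, k3] as OpenCV has them; the pictures are not rectified), "R" (3x3) and "t" (3): a world point X has camera coordinates R X + t. Camera axes: x right, y down, z forward; pixel columns grow to the right and rows downward; lengths in m; the calibration is good to about 2 mm. A picture is of the moment at which its call begins.
- workorder.sign_off(): hands the job in, once; it reports no verdict.
The state is a dict: "time": time; "joint_pos": joint angles; "joint_vel": joint speeds; "joint_efforts": joint torques, N m; "ee_pos": TCP position; "tcp_rot": TCP orientation; "contact_force": force on the tool from outside, world axes, zero at the start; "torque": the same for the moment, N m; "opening": finger opening in m.
Only numpy, scipy, OpenCV 4.12 (cv2) and the standard library are available. Lean on these libraries where they do the work, as an engineer would, in place of code of your own. Each camera call takes 0.05 s, during which the arm holds its last target.

TASK

Take the steel stirring rod from its sloped rest and stir the ceramic milling balls in the pan with it: three full turns clockwise as seen from above, the tip down close to the pan's floor, sweeping circles of about 50 mm across round the middle of the pan. Then lay the rod back in its rest as it was, fully home, and let go. Spill no ball, keep clear of the probe head above the pan, and leave the other things where they are.

Things in the scene. Friction and masses are not known exactly. Their poses are not given: they have to be found in the camera images.
- rod_grip (a point): Stirring rod, 175 mm long, 120 g: steel, 12 mm diameter, with a white plastic handle 70 mm long, 18 mm wide along its y axis and 24 mm along x (grip it across y). This point is the middle of the handle. z runs from the tip to the handle end; the tip is 140 mm from here along -z; bare steel starts 35 mm below here. It starts in the sloped rest, handle up.
- rod_tip (a point): The lower, bare steel end of the stirring rod, on its axis. Axes as for the rod.
- rest_foot (a point): Sloped rest, an aluminium cradle screwed to the table (base 120 x 80 x 10 mm): the rod lies in two open V-notches with its tip on a foot pad. This point is where the tip stands, 32 mm above the table. Axes of the rest: z up, x level, y level. The resting rod leans 35 degrees from vertical in the x-z plane, its handle end towards -x.
- rest: The sloped rest; origin under the middle of its base, axes as above. Its V-notches are 30 and 85 mm up the rod from the tip and 42 mm wide at the mouth. They open to the upper side, direction (cos 35, 0, sin 35) in the rest's axes, and end 11 mm beyond the rod's axis: lift out and lay in that way. The foot pad reaches 25 mm from the rod's axis on that side and 20 mm to either side in y.
- rest_grip (a point): The point (in air) where the middle of the handle is when the rod lies home: 140 mm from the foot point, at (-80, 0, 115) mm from it in the rest's axes. Axes as for the rest.
- pan (a point): Round steel pan on the white base of a fixed probe stand. This point is the centre of its inner floor, 16 mm above the table; inside 120 mm across, walls upright, 4 mm thick; rim 34 mm above this point. z up; x points to the stand's 16 mm post, 110 mm from the pan's centre and 266 mm high over this point. The white base is 160 mm across and reaches 135 mm out towards the post.
- head: White probe head, a fixed upright cylinder 36 mm across, 85 mm tall, over the pan. This point is the centre of its underside, 189 mm above the pan's floor, 10 mm from the pan's axis towards the post. A level 14 mm arm 239 mm above the pan's floor joins it to the post. An upright gripper over the pan would hit it: lean the tool 30 to 45 degrees, its back away from the post.
- ball0_center (a point): Centre of a loose white ceramic milling ball, 22 mm diameter, 22 g, smooth, in the pan; starts in the middle.
- ball1_center (a point): Centre of a loose white ceramic milling ball, 22 mm diameter, 22 g, smooth, in the pan; one of the ring of six that starts round it, numbered 1 to 6 in order: 1 is opposite 4, 2 opposite 5, 3 opposite 6.
- ball2_center (a point): Centre of a loose white ceramic milling ball, 22 mm diameter, 22 g, smooth, in the pan; one of the ring of six that starts round it, numbered 1 to 6 in order: 1 is opposite 4, 2 opposite 5, 3 opposite 6.
- ball3_center (a point): Centre of a loose white ceramic milling ball, 22 mm diameter, 22 g, smooth, in the pan; one of the ring of six that starts round it, numbered 1 to 6 in order: 1 is opposite 4, 2 opposite 5, 3 opposite 6.
- ball4_center (a point): Centre of a loose white ceramic milling ball, 22 mm diameter, 22 g, smooth, in the pan; one of the ring of six that starts round it, numbered 1 to 6 in order: 1 is opposite 4, 2 opposite 5, 3 opposite 6.
- ball5_center (a point): Centre of a loose white ceramic milling ball, 22 mm diameter, 22 g, smooth, in the pan; one of the ring of six that starts round it, numbered 1 to 6 in order: 1 is opposite 4, 2 opposite 5, 3 opposite 6.
- ball6_center (a point): Centre of a loose white ceramic milling ball, 22 mm diameter, 22 g, smooth, in the pan; one of the ring of six that starts round it, numbered 1 to 6 in order: 1 is opposite 4, 2 opposite 5, 3 opposite 6.
- small0_center (a point): Centre of a loose white ceramic milling ball, 16 mm diameter, 10 g, smooth, in the pan, starts near the wall.
- small1_center (a point): Centre of a loose white ceramic milling ball, 16 mm diameter, 10 g, smooth, in the pan, starts near the wall.
- small2_center (a point): Centre of a loose white ceramic milling ball, 16 mm diameter, 10 g, smooth, in the pan, starts near the wall.
- pot_mid (a point): Middle of a small capped sample pot, 52 mm across, 45 mm high, loose on the table; not part of the job.
- cap_mid (a point): Middle of a loose red screw cap, 40 mm across, 16 mm high, on the table; not part of the job.
- beaker_mid (a point): Middle of a small empty glass beaker, 60 mm across, 70 mm high, loose on the table; not part of the job.

How it is judged:
By the outcome, as a careful person would: the job done as asked, in the order asked, and still so for the second after the job is handed in, with the robot touching nothing.
It also fails if it takes over 64 s, if anything falls off the work surface, if the arm or the gripper's body presses on something with over 40 N, if the wrist force passes 120 N, or if a joint passes its speed limit or range.

## Working session

There is one attempt and no reset: what is moved stays moved. The work goes in short steps, Python scripts to look and compute and a tool call to move; the robot and the scene stay as the last step left them, time stands still between calls to the robot, and variables do not carry over. Pictures are saved under pics/ and viewed, and the job is handed in when it is done.

Besides the shell and the picture viewer there is one more tool, called after "Call:" as name(argument=value, ...), one argument or row to a line, values as JSON. servo_tool: Moves the arm, as the interface text tells. Its arguments: {"type":"object","properties":{"steps":{"type":"array"}},"required":["steps"]}

```bash
mkdir -p pics; ls
python3 - <<'E'
from station import state, eyes
import cv2, numpy as np, pickle
print(state())
for n in ["scene","top","wrist"]:
    c=eyes.camera(n); cv2.imwrite(f"pics/{n}0.png",c["color"]); pickle.dump(c,open(f"pics/{n}0.pkl","wb"))
    print(n,c["fx"],c["fy"],c["cx"],c["cy"],c["D"],np.round(c["R"],3).tolist(),c["t"])
E
```

```text
pics
{'time': 0.0, 'joint_pos': array([ 1.26139258e+00,  3.00503326e-01,  1.52160191e+00, -1.16423844e-05,
        1.32070879e+00, -6.65756104e-02]), 'joint_vel': array([-0.00111289, -0.0001176 , -0.00016596,  0.00044943, -0.00091668,
       -0.00085636]), 'joint_efforts': array([-4.45864916e-04, -5.43518722e+01, -3.61776209e+01, -1.46884149e-04,
        4.22940051e-03, -3.59901310e-05]), 'ee_pos': array([0.13217295, 0.53365905, 0.25269481]), 'tcp_rot': array([ 0.08521595,  0.70197809, -0.08606586,  0.70182453]), 'contact_force': array([ 0.40058803, -0.33668437, -0.11787194]), 'torque': array([-0.03472143, -0.03722557,  0.02124119]), 'opening': 0.08537134662187251}
scene 423.4278048031784 423.4278048031784 284.52035957172603 209.3462399530422 [0.01082863 0.         0.         0.         0.        ] [[0.736, 0.677, 0.003], [0.4, -0.432, -0.809], [-0.546, 0.597, -0.588]] [-0.41513943 -0.10460594  1.27104651]
top 542.2677099572267 542.2677099572267 285.963133353767 208.1519457262215 [-0.03122906  0.          0.          0.          0.        ] [[0.022, -0.999, -0.026], [-0.989, -0.018, -0.147], [0.147, 0.029, -0.989]] [-0.00531629  0.59091416  0.92512244]
wrist 307.7017711572575 307.7017711572575 279.87138716150383 210.05140434694297 [-0.07107681  0.          0.          0.          0.        ] [[0.24, 0.971, -0.0], [0.936, -0.231, 0.266], [0.258, -0.064, -0.964]] [-0.54859385 -0.03497345  0.37837492]
```

View pics/scene0.png

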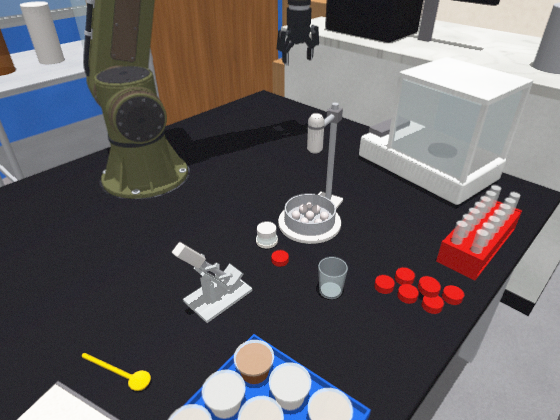

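View pics/top0.png

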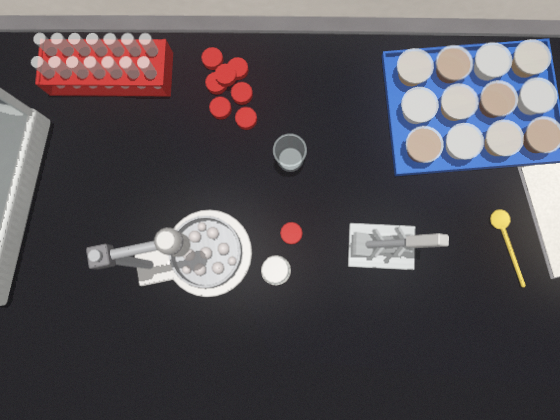

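View pics/wrist0.png

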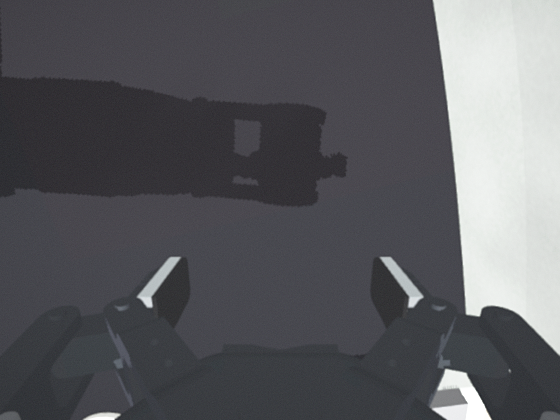

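Scene: rod in rest around (215,270), pan (310,215). Top: rest at (382,246) with handle end at (447,240), so the rest's -x is about world -y. The pan is at (207,252), with the head at (168,240) and the post at (98,256). Measuring next.

```bash
cat > h.py <<'E'
import numpy as np, cv2, pickle
from scipy.spatial.transform import Rotation as Rn
def K(c): return np.array([[c["fx"],0,c["cx"]],[0,c["fy"],c["cy"]],[0,0,1]])
def rays(c,uv):
    n=cv2.undistortPoints(np.asarray(uv,float).reshape(-1,1,2),K(c),np.asarray(c["D"],float)).reshape(-1,2)
    d=np.c_[n,np.ones(len(n))]
    R=np.asarray(c["R"]);t=np.asarray(c["t"])
    return -R.T@t, d@R   # d at depth 1
def plane(c,uv,z):
    o,d=rays(c,uv); return o+d*((z-o[2])/d[:,2])[:,None]
def cloud(c):
    h,w=c["range_z"].shape
    u,v=np.meshgrid(np.arange(w),np.arange(h))
    o,d=rays(c,np.c_[u.ravel(),v.ravel()])
    return (o+d*c["range_z"].reshape(-1,1)).reshape(h,w,3)
def proj(c,X):
    rv,_=cv2.Rodrigues(np.asarray(c["R"])); 
    return cv2.projectPoints(np.asarray(X,float).reshape(-1,1,3),rv,np.asarray(c["t"],float),K(c),np.asarray(c["D"],float))[0].reshape(-1,2)
E
python3 - <<'E'
from h import *
np.set_printoptions(precision=4,suppress=True)
for n in ["top","scene"]:
    c=pickle.load(open(f"pics/{n}0.pkl","rb")); P=cloud(c); hsv=cv2.cvtColor(c["color"],cv2.COLOR_BGR2HSV)
    print(n, "depth ok", (c["range_z"]>0).mean())
    g=c["color"].min(2)
    # white parts
    m=((g>110)).astype(np.uint8)
    N,lab,st,cen=cv2.connectedComponentsWithStats(m)
    for i in range(1,N):
        if st[i,4]>60:
            q=P[lab==i]; q=q[np.isfinite(q).all(1)]
            print(i,st[i],cen[i].round(1),np.median(q,0),q[:,2].min(),q[:,2].max())
    if n=="top":
        for u,v in [(207,252),(240,252),(250,252),(447,240),(430,241),(365,262),(411,230),(168,240),(98,256)]:
            print(u,v,P[v,u])
E
```

```text
top depth ok 0.9958843537414966
1 [    0     0   560    35 17708] [287.3  15.4] [ 1.3375  0.0211 -0.6595] -0.7636593600154604 1.0015811818486122
2 [ 33  32  56  17 512] [59.5 39.9] [0.8803 0.4183 0.1061] -0.0027975579227126346 1.0015811818486122
3 [ 86  33  19  17 173] [93.4 40.2] [0.8786 0.3559 0.1059] -0.0025274325006534593 0.11214053711551819
4 [103  33  19  17 170] [110.7  40.1] [0.8787 0.3238 0.1057] -0.00337647062237334 1.0015811818486122
5 [121  33  20  17 172] [128.5  40. ] [0.8794 0.2925 0.1058] -0.0041188866629802146 1.0015811818486122
6 [139  33  18  17 170] [145.9  40.2] [0.8792 0.2614 0.1054] -0.0048414078296019625 0.11100510725087143
7 [ 514   39   38   36 1043] [532.1  56.3] [ 0.8833 -0.4431  0.047 ] 0.002930293715670995 1.0015811818486122
9 [ 474   42   39   38 1148] [492.1  60.6] [ 0.8732 -0.369   0.0468] -0.003894263845491297 1.0015811818486122
11 [ 436   45   37   35 1047] [454.1  62.1] [ 0.8693 -0.2989  0.047 ] -0.005613487775428583 1.0015811818486122
15 [ 397   48   37   36 1054] [414.8  65.4] [ 0.8616 -0.2258  0.047 ] -0.0005456372629633055 1.0015811818486122
18
[... 3593 characters left out ...]
] 0.006844091432180122 0.664340643926791
40 [ 234  340   40   35 1135] [253.4 356.8] [ 0.7147 -0.241   0.0476] -0.0011683361407370807 0.664340643926791
41 [ 238  362   74   58 2430] [278.9 393.5] [ 0.7898 -0.2524  0.0477] 0.002734778045064279 0.664340643926791
42 [ 202  369   44   50 1614] [223.5 392.3] [ 0.7259 -0.3164  0.0477] -0.00020511216807739263 0.664340643926791
43 [  17  382  101   38 2002] [ 63.9 406.5] [ 0.5264 -0.4886  0.0015] -0.0030415179551050997 0.664340643926791
44 [ 308  388   45   32 1240] [329.5 405.1] [ 0.8584 -0.2203  0.048 ] 0.0030486246437592124 0.664340643926791
45 [168 404  44  16 529] [190.5 412.8] [ 0.7136 -0.3694  0.048 ] -0.002805997240403202 0.05130715626442339
```

Run:
```python
import cv2
a=cv2.imread("pics/top0.png"); cv2.imwrite("pics/top_rest.png",cv2.resize(a[205:285,335:465],None,fx=6,fy=6,interpolation=cv2.INTER_CUBIC))
cv2.imwrite("pics/top_pan.png",cv2.resize(a[195:305,75:265],None,fx=4,fy=4,interpolation=cv2.INTER_CUBIC))
a=cv2.imread("pics/scene0.png"); cv2.imwrite("pics/sc_rest.png",cv2.resize(a[230:330,160:270],None,fx=6,fy=6,interpolation=cv2.INTER_CUBIC))
```

```text
(no output)
```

View pics/top_rest.png

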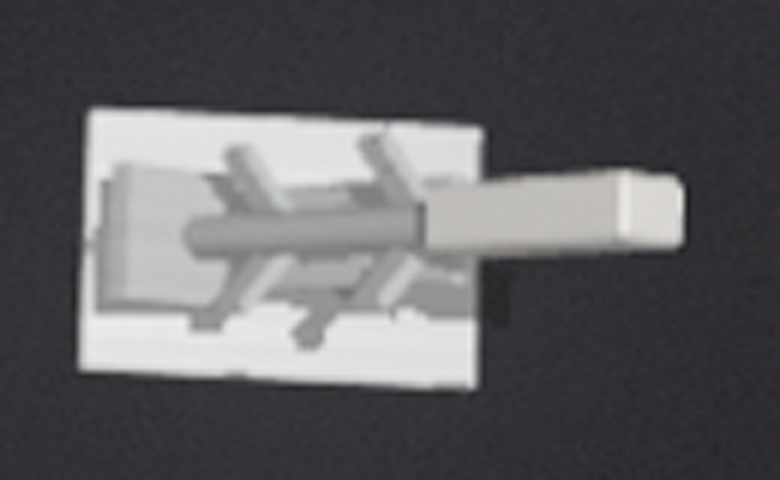

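View pics/sc_rest.png

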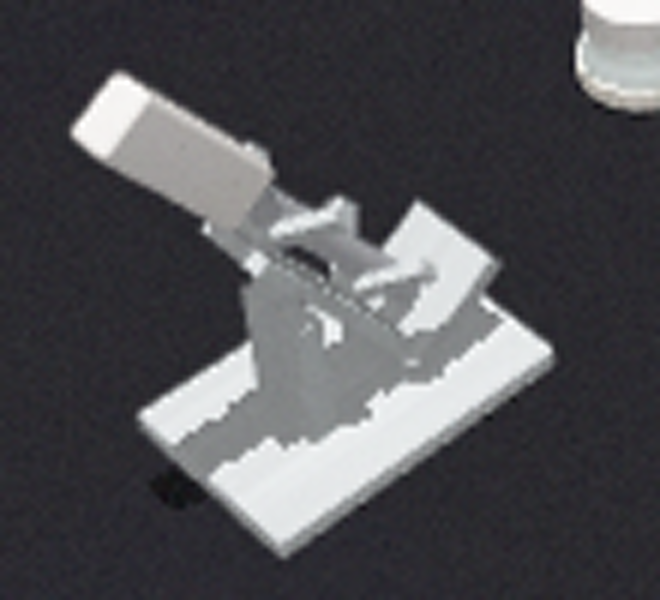

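View pics/top_pan.png

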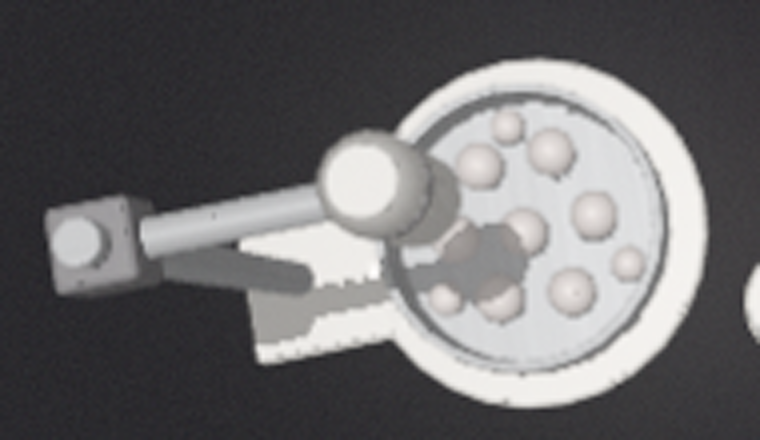

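Run:
```python
from h import *
np.set_printoptions(precision=4,suppress=True)
from scipy.optimize import least_squares
T=pickle.load(open("pics/top0.pkl","rb"));S=pickle.load(open("pics/scene0.pkl","rb"))
# rest base rectangle corners via contour of white + non-dark
def corners(uv): return plane(T,uv,0.010)
z=np.array([[90,108],[484,127],[478,388],[80,370]],float)/6+[335,205]-[0.4,0.4]
C=corners(z);print("rest corners top",C[:,:2],np.linalg.norm(C-np.roll(C,-1,0),axis=1)); print(C.mean(0))
z=np.array([[138,416],[283,557],[554,351]],float)/6+[160,230]-[0.4,0.4]
D=plane(S,z,0.010);print("scene",D[:,:2],np.linalg.norm(np.diff(D,axis=0),axis=1),(D[0]+D[2])/2)
# pan base circle
def circ(P,r=None):
    f=lambda p:np.hypot(P[:,0]-p[0],P[:,1]-p[1])-(p[2] if r is None else r)
    s=least_squares(f,[0.51,0.147,0.07],loss="soft_l1",f_scale=0.001); return s.x,np.abs(s.fun).mean()
for n,c in (("top",T),("scene",S)):
    P=cloud(c); p=P.reshape(-1,3); d=np.hypot(p[:,0]-.51,p[:,1]-.147)
    q=p[(p[:,2]>.0465)&(p[:,2]<.055)&(d>.05)&(d<.075)]
    print(n,"rim cloud",len(q),circ(q),q[:,2].mean())
    hd=p[(p[:,2]>.20)&(p[:,2]<.3)&(d<.04)]; print("head",len(hd),hd.min(0),hd.max(0)); print("headfit",circ(hd[hd[:,2]<.27],.018) if (hd[:,2]<.27).sum()>20 else 0)
    po=p[(p[:,2]>.05)&(p[:,2]<.29)&(d>.085)&(d<.13)&(p[:,1]>.2)]; print("post",len(po),np.median(po,0),po.min(0),po.max(0))
# base outer circle top view at several heights
g=T["color"].min(2); m=(g>100).astype(np.uint8); N,lab=cv2.connectedComponents(m); 
k=lab[252,247]; cs,_=cv2.findContours((lab==k).astype(np.uint8),cv2.RETR_EXTERNAL,cv2.CHAIN_APPROX_NONE)
c=max(cs,key=len)[:,0].astype(float); 
for zz in (.008,.01,.012):
    X=plane(T,c,zz); d=np.hypot(X[:,0]-.51,X[:,1]-.147); sel=(X[:,1]<.17)&(abs(d-.08)<.01)
    print("base",zz,sel.sum(),circ(X[sel]))
# small things positions
for u,v,zz in [(168-.5+ -0,240,.29)]: pass
# balls blobs
a=T["color"][195:305,150:260]
```

```text
rest corners top [[ 0.5712 -0.1099]
 [ 0.5676 -0.23  ]
 [ 0.4883 -0.2273]
 [ 0.4913 -0.1073]] [0.1202 0.0794 0.1201 0.08  ]
[ 0.5296 -0.1686  0.01  ]
scene [[ 0.4916 -0.2274]
 [ 0.5743 -0.2318]
 [ 0.5736 -0.1112]] [0.0828 0.1206] [ 0.5326 -0.1693  0.01  ]
top rim cloud 422 (array([0.5102, 0.1492, 0.0614]), np.float64(0.0010649788515184003)) 0.049190821598124886
head 857 [0.4903 0.1404 0.2083] [0.5271 0.1863 0.2921]
headfit (array([0.5085, 0.1594, 0.07  ]), np.float64(0.0013417889847311042))
post 910 [0.4863 0.2499 0.2658] [0.4705 0.2299 0.0506] [0.5036 0.2737 0.2848]
scene rim cloud 202 (array([0.5123, 0.1483, 0.0616]), np.float64(0.0014218687718157927)) 0.04855820257487481
head 592 [0.4952 0.1396 0.2029] [0.5288 0.1709 0.2903]
headfit (array([0.5089, 0.1599, 0.07  ]), np.float64(0.0010349718785416329))
post 639 [0.4921 0.2509 0.1971] [0.4725 0.2316 0.05  ] [0.5055 0.2729 0.282 ]
base 0.008 146 (array([0.5112, 0.1494, 0.0797]), np.float64(0.00043422463893388695))
base 0.01 146 (array([0.5111, 0.149 , 0.0795]), np.float64(0.00043335121220320895))
base 0.012 146 (array([0.511 , 0.1487, 0.0794]), np.float64(0.0004324777866883757))
```

Run:
```python
from h import *
np.set_printoptions(precision=4,suppress=True)
T=pickle.load(open("pics/top0.pkl","rb"));S=pickle.load(open("pics/scene0.pkl","rb"))
t=lambda *q:np.array(q,float)/6+[335,205]-.4
s=lambda *q:np.array(q,float)/6+[160,230]-.4
th=np.radians(35)
print("end top",plane(T,t([650,211]),.1754), "scene",plane(S,s([113,114]),.1754))
print("low edge top",plane(T,t([427,188],[427,250],[427,219]),.125),"up edge end",plane(T,t([620,172],[616,250],[618,211]),.1754+.0069))
print("tip top (upper side vis)",plane(T,t([185,235]),.032),"low edge scene",plane(S,s([272,168]),.125))
# depth top-face of handle: fit plane & centre
P=cloud(T); reg=P[233:250,407:437].reshape(-1,3); reg=reg[(reg[:,2]>.115)&(reg[:,2]<.19)]
c=reg.mean(0);u,sv,v=np.linalg.svd(reg-c); print(len(reg),c,v[2],sv)
# steel rod line from depth
reg=P[238:248,370:405].reshape(-1,3); 
for x in range(368,408,4): print(x,P[240:247:2,x])
```

```text
end top [[ 0.5272 -0.2369  0.1754]] scene [[ 0.5309 -0.2373  0.1754]]
low edge top [[ 0.537  -0.1903  0.125 ]
 [ 0.5203 -0.1901  0.125 ]
 [ 0.5287 -0.1902  0.125 ]] up edge end [[ 0.5362 -0.2277  0.1823]
 [ 0.5165 -0.2264  0.1823]
 [ 0.5264 -0.2271  0.1823]]
tip top (upper side vis) [[ 0.531  -0.1363  0.032 ]] low edge scene [[ 0.5355 -0.1895  0.125 ]]
377 [ 0.5269 -0.2098  0.1525] [ 0.3943 -0.7635 -0.5115] [0.3434 0.1137 0.0653]
368 [[ 0.5383 -0.1415  0.0266]
 [ 0.5334 -0.1397  0.0417]
 [ 0.5297 -0.1395  0.0433]
 [ 0.5264 -0.1398  0.0406]]
372 [[ 0.5387 -0.1492  0.0232]
 [ 0.5324 -0.1451  0.0539]
 [ 0.5293 -0.1457  0.0497]
 [ 0.5258 -0.1456  0.05  ]]
376 [[ 0.5379 -0.1548  0.0341]
 [ 0.5321 -0.1514  0.0591]
 [ 0.5286 -0.1513  0.0593]
 [ 0.5251 -0.1513  0.0595]]
380 [[ 0.536  -0.1588  0.0558]
 [ 0.5316 -0.1573  0.0663]
 [ 0.5279 -0.1568  0.0696]
 [ 0.5247 -0.1573  0.0657]]
384 [[ 0.535  -0.1639  0.0681]
 [ 0.5309 -0.1626  0.0761]
 [ 0.5273 -0.1623  0.0779]
 [ 0.5241 -0.1628  0.0749]]
388 [[ 0.5339 -0.1685  0.0821]
 [ 0.5302 -0.1679  0.0853]
 [ 0.5272 -0.1686  0.0811]
 [ 0.5238 -0.1686  0.0809]]
392 [[ 0.5332 -0.1739  0.0903]
 [ 0.5298 -0.1738  0.0908]
 [ 0.526  -0.1729  0.0958]
 [ 0.5233 -0.1742  0.0879]]
396 [[ 0.5329 -0.1798  0.0948]
 [ 0.5291 -0.1788  0.1003]
 [ 0.5258 -0.1788  0.1001]
 [ 0.523  -0.1798  0.0942]]
400 [[ 0.5319 -0.1842  0.1071]
 [ 0.5287 -0.1843  0.1065]
 [ 0.5254 -0.1843  0.1063]
 [ 0.5228 -0.1859  0.0974]]
404 [[ 0.5318 -0.1902  0.11  ]
 [ 0.528  -0.1891  0.1155]
 [ 0.5249 -0.1894  0.114 ]
 [ 0.5226 -0.1916  0.1021]]
```

```bash
cat >> h.py <<'E'
def pose(lean,yaw,flip=1):
    """lean deg of tool back away; yaw = heading (deg) of approach's level part. tool x=approach"""
    b,y=np.radians([lean,yaw]); hd=np.array([np.cos(y),np.sin(y),0])
    x=np.sin(b)*hd-np.cos(b)*np.array([0,0,1]); yy=flip*np.cross([0,0,1],hd)
    return np.c_[x,yy,np.cross(x,yy)]
def delta(p,Rt,s=None):
    from station import state
    s=s or state(); R0=Rn.from_quat(s["tcp_rot"]).as_matrix()
    d=R0.T@(np.asarray(p)-s["ee_pos"])*1000; w=np.degrees(Rn.from_matrix(R0.T@Rt).as_rotvec())
    print("shift",d.round(1),"turn",w.round(2),"ang",np.linalg.norm(w).round(1)); return d,w
def show():
    from station import state
    s=state(); print("t",round(s["time"],2),"q",np.round(s["joint_pos"],3),"p",np.round(s["ee_pos"],4),"F",np.round(s["contact_force"],1),"op",round(s["opening"],4)); return s
E
python3 - <<'E'
from h import *
s=show(); print(Rn.from_quat(s["tcp_rot"]).as_matrix().round(3))
g=np.array([.530,-.217,.147])
for lean in (0,50):
  for f in (1,-1):
    R=pose(lean,88.5,f); print(lean,f); delta(g-R[:,0]*.103,R)
E
```

```text
t 0.15 q [ 1.261  0.3    1.521  0.     1.321 -0.067] p [0.1322 0.5337 0.2529] F [ 0.4  0.  -0.2] op 0.0852
[[-0.     0.24   0.971]
 [-0.001  0.971 -0.24 ]
 [-1.    -0.001 -0.   ]]
0 1
shift [   3.3 -633.   566.6] turn [-1.0241e+02 -5.0000e-02  3.0000e-02] ang 102.4
0 -1
shift [   3.3 -633.   566.6] turn [7.759e+01 3.000e-02 4.000e-02] ang 77.6
50 1
shift [  40.2 -710.1  583.6] turn [-95.08 -35.69  44.37] ang 110.8
50 -1
shift [  40.2 -710.1  583.6] turn [72.28 41.96 33.75] ang 90.1
```

Call:
servo_tool(
  steps=[
    {"x":-20,"y":-710,"z":584,"rx":72.3,"ry":42,"rz":33.8,"hand":85},
    {"x":-20,"y":-710,"z":584,"rx":72.3,"ry":42,"rz":33.8,"hand":85},
    {"x":-20,"y":-710,"z":584,"rx":72.3,"ry":42,"rz":33.8,"hand":85},
    {"x":-20,"y":-710,"z":584,"rx":72.3,"ry":42,"rz":33.8,"hand":85},
    {"x":-20,"y":-710,"z":584,"rx":72.3,"ry":42,"rz":33.8,"hand":85},
    {"x":-20,"y":-710,"z":584,"rx":72.3,"ry":42,"rz":33.8,"hand":85},
    {"x":-20,"y":-710,"z":584,"rx":72.3,"ry":42,"rz":33.8,"hand":85},
    {"x":-20,"y":-710,"z":584,"rx":72.3,"ry":42,"rz":33.8,"hand":85},
    {"x":-20,"y":-710,"z":584,"rx":72.3,"ry":42,"rz":33.8,"hand":85},
    {"x":-20,"y":-710,"z":584,"rx":72.3,"ry":42,"rz":33.8,"hand":85},
  ],
)

```text
time: 0.98
ee_pos: [0.296, 0.1933, 0.2614]
tcp_rot: [0.535, 0.714, -0.213, 0.398]
contact_force: [0.1, 0.6, 0.5]
opening: 0.0848
```

Run:
```python
from h import *
s=show(); print(Rn.from_quat(s["tcp_rot"]).as_matrix().round(3))
g=np.array([.530,-.217,.147])
R=pose(50,88.5,-1); delta(g-R[:,0]*.103,R)
```

```text
t 0.98 q [ 0.075 -0.186  2.125  0.665  1.344 -0.514] p [0.296  0.1933 0.2614] F [0.1 0.6 0.5] op 0.0848
[[-0.111  0.934  0.34 ]
 [ 0.595  0.336 -0.73 ]
 [-0.796  0.122 -0.593]]
shift [-278.3   46.2  464.5] turn [20.26 11.86  9.6 ] ang 25.4
```

Call:
servo_tool(
  steps=[
    {"x":-278,"y":46,"z":465,"rx":20.3,"ry":11.9,"rz":9.6,"hand":85},
    {"x":-278,"y":46,"z":465,"rx":20.3,"ry":11.9,"rz":9.6,"hand":85},
    {"x":-278,"y":46,"z":465,"rx":20.3,"ry":11.9,"rz":9.6,"hand":85},
    {"x":-278,"y":46,"z":465,"rx":20.3,"ry":11.9,"rz":9.6,"hand":85},
    {"x":-278,"y":46,"z":465,"rx":20.3,"ry":11.9,"rz":9.6,"hand":85},
    {"x":-278,"y":46,"z":465,"rx":20.3,"ry":11.9,"rz":9.6,"hand":85},
    {"x":-278,"y":46,"z":465,"rx":20.3,"ry":11.9,"rz":9.6,"hand":85},
    {"x":-278,"y":46,"z":465,"rx":20.3,"ry":11.9,"rz":9.6,"hand":85},
    {"x":-278,"y":46,"z":465,"rx":20.3,"ry":11.9,"rz":9.6,"hand":85},
    {"x":-278,"y":46,"z":465,"rx":20.3,"ry":11.9,"rz":9.6,"hand":85},
  ],
)

```text
time: 1.82
ee_pos: [0.4712, -0.1728, 0.2249]
tcp_rot: [0.672, 0.657, -0.246, 0.239]
contact_force: [-0.2, 0.7, 1.2]
opening: 0.0852
```

Run:
```python
from h import *
s=show()
g=np.array([.530,-.217,.147])
R=pose(50,88.5,-1); delta(g-R[:,0]*.103,R)
```

```text
t 1.82 q [-0.696  0.472  1.546  0.649  1.723 -0.776] p [ 0.4712 -0.1728  0.2249] F [-0.2  0.7  1.2] op 0.0852
shift [-85.6  59.5  87.3] turn [0.06 0.12 0.19] ang 0.2
```

Call:
servo_tool(
  steps=[
    {"x":-60,"y":10,"z":30,"hand":85},
    {"x":-86,"y":20,"z":60,"hand":85},
    {"x":-86,"y":60,"z":87,"hand":85},
    {"x":-86,"y":60,"z":87,"hand":85},
    {"x":-86,"y":60,"z":87,"hand":85},
    {"x":-86,"y":60,"z":87,"hand":85},
  ],
)

```text
invalid input at $.steps[0]: expected keys rx, ry, rz, x, y, z, hand
```

Run:
```python
from h import *
from station import eyes
s=show()
g=np.array([.530,-.217,.147])
R=pose(50,88.5,-1); delta(g-R[:,0]*.103,R)
for n in ("wrist","scene"):
    c=eyes.camera(n); cv2.imwrite(f"pics/{n}1.png",c["color"]); pickle.dump(c,open(f"pics/{n}1.pkl","wb"))
c=pickle.load(open("pics/wrist1.pkl","rb"))
th=np.radians(35); a=np.array([-np.cos(np.radians(88.5))*np.sin(th),-np.sin(np.radians(88.5))*np.sin(th),np.cos(th)])
print(proj(c,[g+a*.035,g,g-a*.035,g-a*.14]).round(1))
```

```text
t 1.82 q [-0.696  0.472  1.546  0.649  1.723 -0.776] p [ 0.4712 -0.1728  0.2249] F [-0.2  0.7  1.2] op 0.0852
shift [-85.6  59.5  87.3] turn [0.06 0.12 0.19] ang 0.2
[[404.1 441.5]
 [381.6 398.8]
 [365.8 368.8]
 [338.3 316.6]]
```

View pics/wrist1.png

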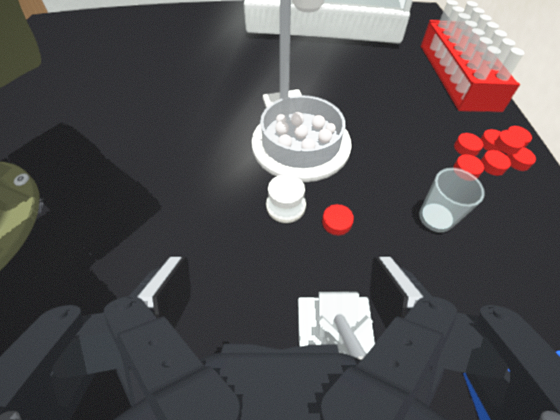

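View pics/scene1.png

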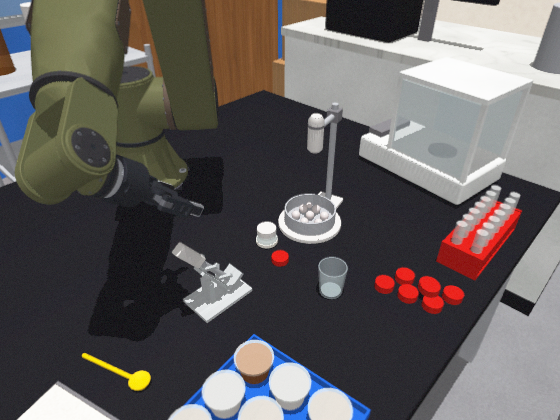

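All keys are needed in every row. The arm hasn't moved: the wrist view shows the rest at (335,330) between the jaws and the pan at (302,135).

Call:
servo_tool(
  steps=[
    {"x":-40,"y":5,"z":10,"rx":0,"ry":0,"rz":0,"hand":85},
    {"x":-75,"y":10,"z":30,"rx":0,"ry":0,"rz":0,"hand":85},
    {"x":-86,"y":30,"z":60,"rx":0,"ry":0,"rz":0,"hand":85},
    {"x":-86,"y":60,"z":87,"rx":0,"ry":0,"rz":0,"hand":85},
    {"x":-86,"y":60,"z":87,"rx":0,"ry":0,"rz":0,"hand":85},
    {"x":-86,"y":60,"z":87,"rx":0,"ry":0,"rz":0,"hand":85},
  ],
)

```text
time: 2.42
ee_pos: [0.5281, -0.2937, 0.2111]
tcp_rot: [0.671, 0.658, -0.246, 0.237]
contact_force: [0.1, 1.0, 0.4]
opening: 0.0845
```

Run:
```python
from h import *
from station import eyes
s=show()
g=np.array([.530,-.217,.147])
R=pose(50,88.5,-1); delta(g-R[:,0]*.103,R)
for n in ("wrist","scene"):
    c=eyes.camera(n); cv2.imwrite(f"pics/{n}2.png",c["color"]); pickle.dump(c,open(f"pics/{n}2.pkl","wb"))
c=pickle.load(open("pics/wrist2.pkl","rb"))
th=np.radians(35); a=np.array([-np.cos(np.radians(88.5))*np.sin(th),-np.sin(np.radians(88.5))*np.sin(th),np.cos(th)])
print(proj(c,[g+a*.035,g,g-a*.035,g-a*.14,[.511,.149,.016],s["ee_pos"]+.103*R[:,0]]).round(1))
```

```text
t 2.42 q [-0.777  0.746  1.143  0.623  1.876 -0.756] p [ 0.5281 -0.2937  0.2111] F [0.1 1.  0.4] op 0.0845
shift [-3.1 -0.1 -0.2] turn [-0.08 -0.08  0.35] ang 0.4
[[280.8 218.9]
 [280.9 217.3]
 [281.  216.2]
 [281.2 214. ]
 [265.7  87.7]
 [281.1 216.5]]
```

View pics/wrist2.png

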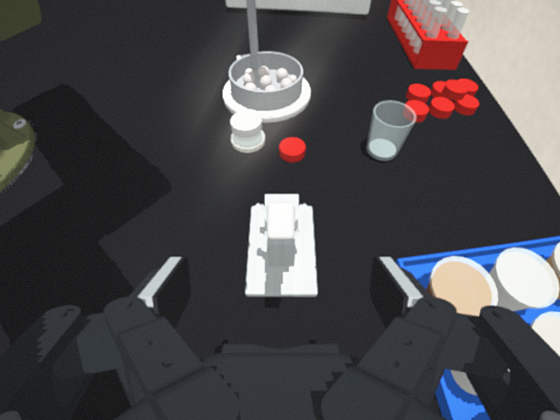

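View pics/scene2.png

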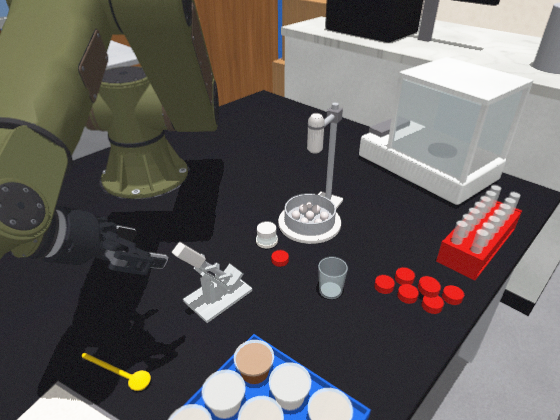

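Run:
```python
import cv2
a=cv2.imread("pics/wrist2.png"); cv2.imwrite("pics/w2z.png",cv2.resize(a[185:305,235:330],None,fx=6,fy=5,interpolation=cv2.INTER_CUBIC))
```

```text
(no output)
```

View pics/w2z.png

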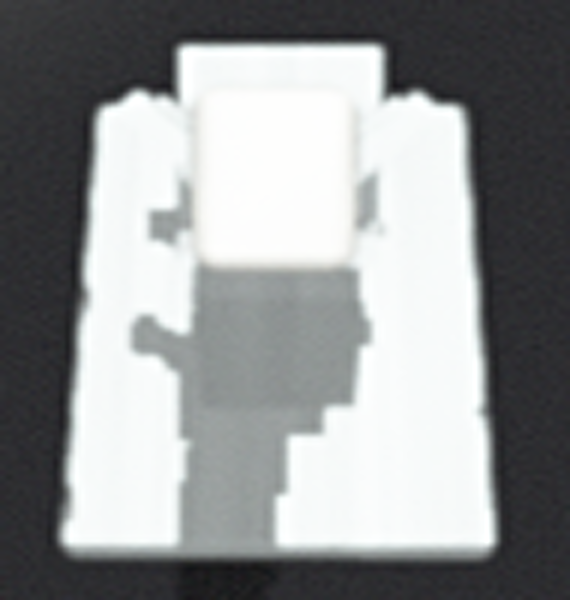

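Call:
servo_tool(
  steps=[
    {"x":25,"y":0,"z":0,"rx":0,"ry":0,"rz":0.3,"hand":85},
    {"x":50,"y":0,"z":0,"rx":0,"ry":0,"rz":0.3,"hand":85},
    {"x":75,"y":0,"z":0,"rx":0,"ry":0,"rz":0.3,"hand":85},
    {"x":97,"y":0,"z":0,"rx":0,"ry":0,"rz":0.3,"hand":85},
    {"x":97,"y":0,"z":0,"rx":0,"ry":0,"rz":0.3,"hand":85},
    {"x":97,"y":0,"z":0,"rx":0,"ry":0,"rz":0.3,"hand":85},
  ],
)

```text
time: 3.02
ee_pos: [0.5295, -0.2191, 0.1538]
tcp_rot: [0.673, 0.655, -0.245, 0.241]
contact_force: [0.5, -0.2, 0.9]
opening: 0.085
```

Run:
```python
from h import *
from station import eyes
s=show()
g=np.array([.530,-.217,.147])
R=pose(50,88.5,-1); delta(g-R[:,0]*.003,R)
for n in ("wrist","scene"):
    c=eyes.camera(n); cv2.imwrite(f"pics/{n}3.png",c["color"]); pickle.dump(c,open(f"pics/{n}3.pkl","wb"))
a=cv2.imread("pics/scene3.png"); cv2.imwrite("pics/s3z.png",cv2.resize(a[200:320,100:260],None,fx=5,fy=5,interpolation=cv2.INTER_CUBIC))
```

```text
t 3.02 q [-0.694  0.708  1.35   0.649  1.685 -0.801] p [ 0.5295 -0.2191  0.1538] F [ 0.5 -0.2  0.9] op 0.085
shift [3.  0.4 3.8] turn [ 0.21  0.21 -0.12] ang 0.3
```

View pics/wrist3.png

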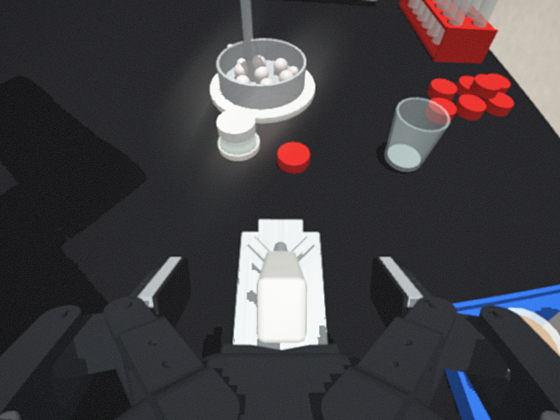

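View pics/s3z.png

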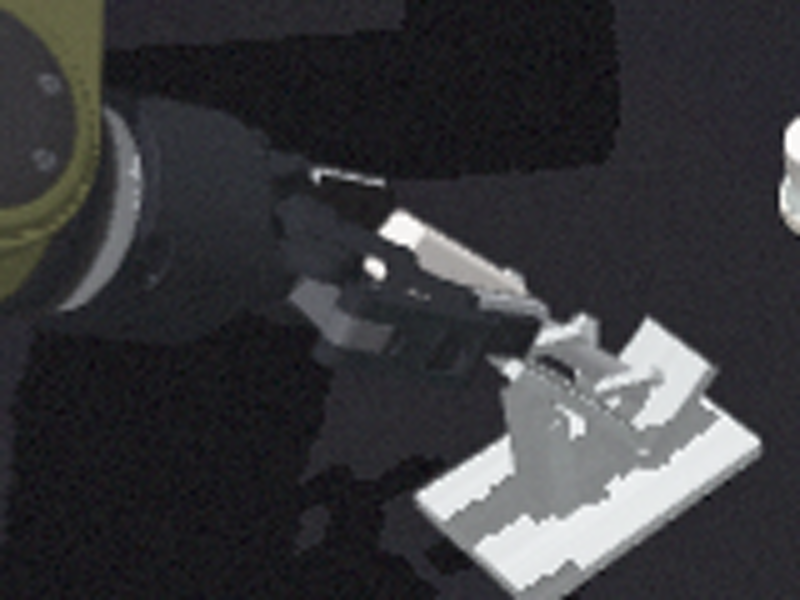

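Call:
servo_tool(
  steps=[
    {"x":0,"y":0,"z":0,"rx":0,"ry":0,"rz":0,"hand":85},
    {"x":0,"y":0,"z":0,"rx":0,"ry":0,"rz":0,"hand":85},
  ],
)

```text
time: 3.28
ee_pos: [0.5297, -0.2205, 0.1528]
tcp_rot: [0.674, 0.654, -0.245, 0.241]
contact_force: [1.1, -0.5, -0.1]
opening: 0.0848
```

Run:
```python
from h import *
s=show()
g=np.array([.530,-.217,.147])
R=pose(50,88.5,-1); delta(g-R[:,0]*.003,R)
```

```text
t 3.28 q [-0.696  0.711  1.348  0.649  1.685 -0.801] p [ 0.5297 -0.2205  0.1528] F [ 1.1 -0.5 -0.1] op 0.0848
shift [3.5 0.2 2.2] turn [ 0.13  0.2  -0.19] ang 0.3
```

Call:
servo_tool(
  steps=[
    {"x":3.5,"y":0,"z":2,"rx":0,"ry":0,"rz":0,"hand":85},
    {"x":3.5,"y":0,"z":2,"rx":0,"ry":0,"rz":0,"hand":85},
    {"x":3.5,"y":0,"z":2,"rx":0,"ry":0,"rz":0,"hand":40},
    {"x":3.5,"y":0,"z":2,"rx":0,"ry":0,"rz":0,"hand":25},
    {"x":3.5,"y":0,"z":2,"rx":0,"ry":0,"rz":0,"hand":25},
  ],
)

```text
time: 3.7
ee_pos: [0.5297, -0.2185, 0.148]
tcp_rot: [0.673, 0.655, -0.245, 0.24]
contact_force: [-1.1, 0.1, -0.4]
opening: 0.051
```

Run:
```python
from h import *
from station import eyes
s=show()
g=np.array([.530,-.217,.147])
R=pose(50,88.5,-1); delta(g-R[:,0]*.003,R)
c=eyes.camera("wrist"); cv2.imwrite("pics/wrist4.png",c["color"])
```

```text
t 3.7 q [-0.694  0.716  1.353  0.65   1.678 -0.805] p [ 0.5297 -0.2185  0.148 ] F [-1.1  0.1 -0.4] op 0.051
shift [-1.2  0.3 -0.1] turn [ 0.09  0.14 -0.11] ang 0.2
```

View pics/wrist4.png

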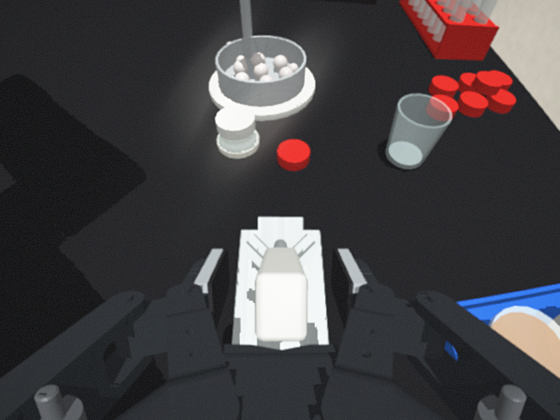

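The pads are centred (midpoint column 280, handle 281). Closing.

Call:
servo_tool(
  steps=[
    {"x":0,"y":0.3,"z":0,"rx":0,"ry":0,"rz":0,"hand":20},
    {"x":0,"y":0.3,"z":0,"rx":0,"ry":0,"rz":0,"hand":12},
    {"x":0,"y":0.3,"z":0,"rx":0,"ry":0,"rz":0,"hand":5},
    {"x":0,"y":0.3,"z":0,"rx":0,"ry":0,"rz":0,"hand":5},
    {"x":0,"y":0.3,"z":0,"rx":0,"ry":0,"rz":0,"hand":5},
    {"x":0,"y":0.3,"z":0,"rx":0,"ry":0,"rz":0,"hand":5},
  ],
)

```text
time: 4.25
ee_pos: [0.53, -0.2185, 0.1482]
tcp_rot: [0.673, 0.655, -0.245, 0.24]
contact_force: [-0.3, -0.7, 1.1]
opening: 0.0176
```

Run:
```python
from h import *
from station import eyes
s=show(); pickle.dump(s,open("grasp.pkl","wb"))
g=np.array([.530,-.217,.147])
R=pose(50,88.5,-1); delta(g-R[:,0]*.003,R)
n=np.array([.02,np.cos(np.radians(35)),np.sin(np.radians(35))]); R0=Rn.from_quat(s["tcp_rot"]).as_matrix()
print("lift 60 in tool",R0.T@n*60)
for n in ("wrist","scene"):
    c=eyes.camera(n); cv2.imwrite(f"pics/{n}5.png",c["color"]); pickle.dump(c,open(f"pics/{n}5.pkl","wb"))
```

```text
t 4.25 q [-0.693  0.716  1.352  0.65   1.678 -0.805] p [ 0.53   -0.2185  0.1482] F [-0.3 -0.7  1.1] op 0.0176
shift [-1.1 -0.  -0. ] turn [ 0.1   0.15 -0.12] ang 0.2
lift 60 in tool [ 1.53927742e+01 -1.95435955e-02 -5.80043285e+01]
```

View pics/wrist5.png

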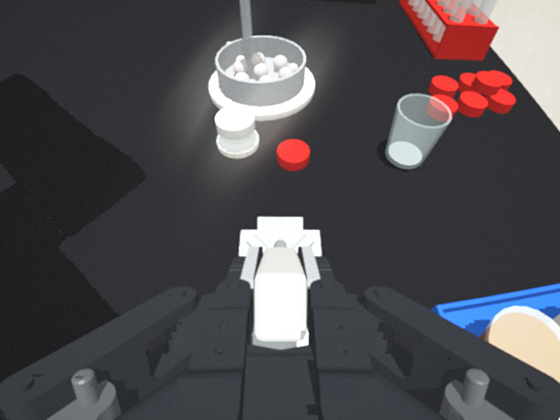

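Run:
```python
from h import *
np.set_printoptions(precision=4,suppress=True)
T=pickle.load(open("pics/top0.pkl","rb"))
q=np.array([[523,232],[596,214],[551,152],[479,166],[573,292],[502,298]])/4+[75,195]-.4
X=plane(T,q,.027); X[:,2]=0; pc=np.array([.511,.149,0])
d=(X-pc)[:,:2]*1000; print(np.c_[d,np.hypot(*d.T),np.degrees(np.arctan2(d[:,1],d[:,0]))].round(1))
q=np.array([[508,127],[628,264],[445,298]])/4+[75,195]-.4
d=(plane(T,q,.024)-pc)[:,:2]*1000; print(np.c_[d,np.hypot(*d.T),np.degrees(np.arctan2(d[:,1],d[:,0]))].round(1))
print("ring inner ctr from zoom", )
```

```text
[[  -1.4    1.9    2.3  126.4]
 [   7.4  -30.9   31.8  -76.5]
 [  35.1   -9.3   36.3  -14.9]
 [  28.1   23.2   36.4   39.6]
 [ -27.8  -21.9   35.4 -141.8]
 [ -31.2   10.1   32.8  162.1]]
[[  46.5   11.3   47.8   13.7]
 [ -14.6  -45.8   48.1 -107.6]
 [ -31.7   36.5   48.3  131. ]]
ring inner ctr from zoom
```

Call:
servo_tool(
  steps=[
    {"x":2.6,"y":0,"z":-9.7,"rx":0,"ry":0,"rz":0,"hand":5},
    {"x":7.7,"y":0,"z":-29,"rx":0,"ry":0,"rz":0,"hand":5},
    {"x":15.4,"y":0,"z":-58,"rx":0,"ry":0,"rz":0,"hand":5},
    {"x":15.4,"y":0,"z":-58,"rx":0,"ry":0,"rz":0,"hand":5},
    {"x":15.4,"y":0,"z":-58,"rx":0,"ry":0,"rz":0,"hand":5},
  ],
)

```text
time: 4.77
ee_pos: [0.5313, -0.1685, 0.1832]
tcp_rot: [0.673, 0.655, -0.245, 0.241]
contact_force: [0.7, 0.2, -1.2]
opening: 0.0171
```

```bash
cat >> h.py <<'E'
PC=np.array([.5115,.1495])
def tipframe():
    s=pickle.load(open("grasp.pkl","rb")); R0=Rn.from_quat(s["tcp_rot"]).as_matrix()
    th=np.radians(35);y=np.radians(88.5)
    a=np.array([-np.cos(y)*np.sin(th),-np.sin(y)*np.sin(th),np.cos(th)])
    g=np.array([.530,-.217,.0320+.14*np.cos(th)])
    return R0.T@(g-.14*a-s["ee_pos"]), R0.T@a
def tip(s=None):
    from station import state
    s=s or state(); tt,aa=tipframe(); R=Rn.from_quat(s["tcp_rot"]).as_matrix()
    return s["ee_pos"]+R@tt, R@aa
def tcp_for_tip(X,R): return np.asarray(X)-R@tipframe()[0]
E
python3 - <<'E'
from h import *
s=show(); t,a=tip(); print("tip",t,a,np.degrees(np.arccos(a[2])))
R=pose(37,88.5,-1)
Rc=Rn.from_quat(s["tcp_rot"]).as_matrix()
print((R@tipframe()[1]).round(3))
print("tool z-up 50", (Rc.T@np.array([0,0,50])).round(1))
A=[PC[0]+.0139,PC[1]-.012,.100]
delta(tcp_for_tip(A,R),R)
E
```

```text
t 4.77 q [-0.63   0.616  1.427  0.685  1.662 -0.747] p [ 0.5313 -0.1685  0.1832] F [ 0.7  0.2 -1.2] op 0.0171
tip [ 0.53342006 -0.08683018  0.06696878] [-0.01486712 -0.57273595  0.81960509] 34.95471914664543
[-0.007 -0.377  0.926]
tool z-up 50 [-32.3   0.2 -38.2]
shift [ 161.2  -13.1 -199.4] turn [  0.18 -12.81  -0.11] ang 12.8
```

Call:
servo_tool(
  steps=[
    {"x":-20,"y":0,"z":-24,"rx":0,"ry":0,"rz":0,"hand":5},
    {"x":0,"y":0,"z":-50,"rx":0,"ry":-3,"rz":0,"hand":5},
    {"x":30,"y":-2,"z":-75,"rx":0,"ry":-6,"rz":0,"hand":5},
    {"x":55,"y":-4,"z":-102,"rx":0,"ry":-9,"rz":0,"hand":5},
    {"x":80,"y":-7,"z":-127,"rx":0,"ry":-12.8,"rz":0,"hand":5},
    {"x":105,"y":-9,"z":-150,"rx":0,"ry":-12.8,"rz":0,"hand":5},
    {"x":130,"y":-11,"z":-175,"rx":0,"ry":-12.8,"rz":0,"hand":5},
    {"x":150,"y":-13,"z":-190,"rx":0,"ry":-12.8,"rz":0,"hand":5},
    {"x":161,"y":-13,"z":-199,"rx":0,"ry":-12.8,"rz":0,"hand":5},
    {"x":161,"y":-13,"z":-199,"rx":0,"ry":-12.8,"rz":0,"hand":5},
  ],
)

```text
time: 5.6
ee_pos: [0.5244, 0.0843, 0.2302]
tcp_rot: [0.641, 0.625, -0.318, 0.312]
contact_force: [-0.2, -0.2, -0.9]
opening: 0.0174
```

Run:
```python
from h import *
from station import eyes
s=show(); t,a=tip(); print("tip",t,a,np.degrees(np.arccos(a[2])))
for n in ("wrist","scene","top"):
    c=eyes.camera(n); cv2.imwrite(f"pics/{n}6.png",c["color"]); pickle.dump(c,open(f"pics/{n}6.pkl","wb")); print(n,proj(c,[t,t+a*.175,[*PC,.016]]).round(1).tolist())
a=cv2.imread("pics/scene6.png"); cv2.imwrite("pics/s6z.png",cv2.resize(a[90:250,220:380],None,fx=3.7,fy=3.7,interpolation=cv2.INTER_CUBIC))
```

```text
t 5.6 q [-0.166  0.308  1.676  0.663  1.324 -0.365] p [0.5244 0.0843 0.2302] F [-0.2 -0.2 -0.9] op 0.0174
tip [0.52546365 0.1383056  0.09882893] [-0.00795337 -0.37796107  0.92578733] 22.212621774104964
wrist [[279.7, 243.6], [280.8, 305.2], [267.4, 253.7]]
scene [[312.1, 195.0], [294.3, 142.9], [309.3, 218.2]]
top [[205.8, 240.5], [233.3, 232.1], [207.2, 252.0]]
```

View pics/s6z.png

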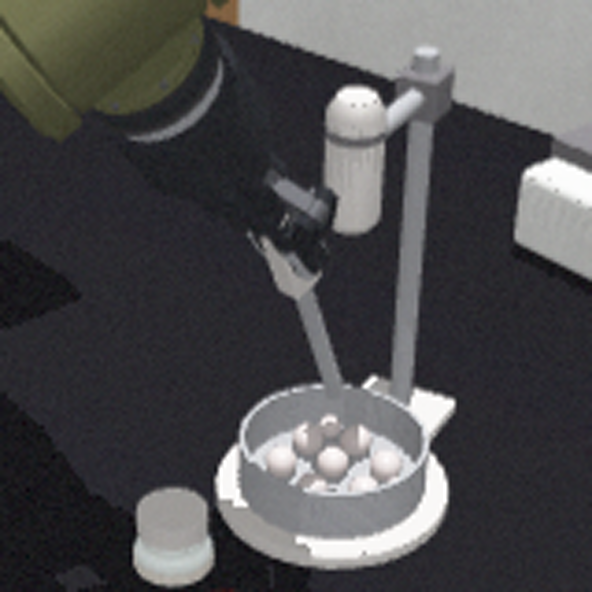

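View pics/wrist6.png

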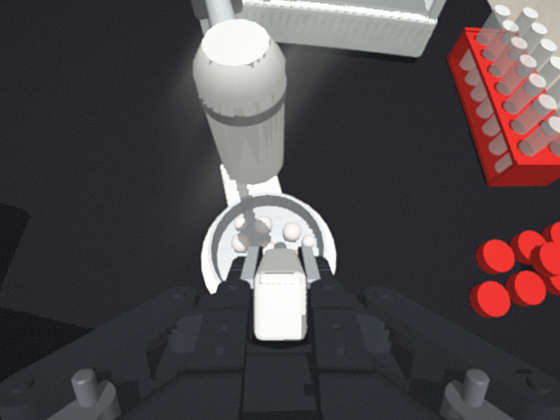

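View pics/top6.png

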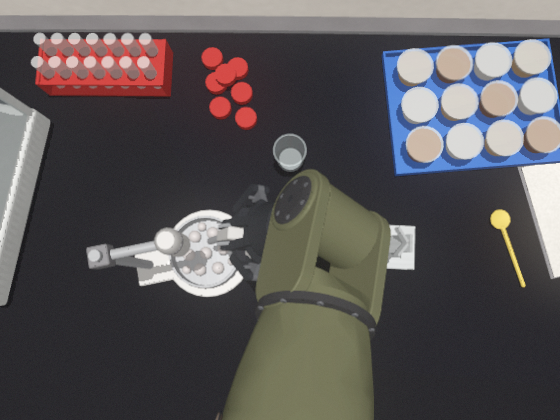

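Run:
```python
from h import *
s=show(); R=pose(37,88.5,-1)
for X in [(.5254,.126,.060),(.5254,.130,.040),(.5254,.1375,.022)]:
    delta(tcp_for_tip(X,R),R)
```

```text
t 5.75 q [-0.171  0.309  1.675  0.662  1.326 -0.367] p [0.5249 0.0815 0.2303] F [-1.   0.5 -1.1] op 0.0176
shift [25.4 -0.3 30.9] turn [ 0.02 -0.05 -0.11] ang 0.1
shift [43.8 -0.5 39.7] turn [ 0.02 -0.05 -0.11] ang 0.1
shift [62.7 -0.7 44.6] turn [ 0.02 -0.05 -0.11] ang 0.1
```

Call:
servo_tool(
  steps=[
    {"x":12,"y":0,"z":15,"rx":0,"ry":0,"rz":0,"hand":5},
    {"x":25,"y":0,"z":31,"rx":0,"ry":0,"rz":0,"hand":5},
    {"x":34,"y":-0.3,"z":35,"rx":0,"ry":0,"rz":0,"hand":5},
    {"x":44,"y":-0.5,"z":39.5,"rx":0,"ry":0,"rz":0,"hand":5},
    {"x":50,"y":-0.6,"z":41,"rx":0,"ry":0,"rz":0,"hand":5},
    {"x":56,"y":-0.7,"z":43,"rx":0,"ry":0,"rz":0,"hand":5},
    {"x":60,"y":-0.7,"z":44,"rx":0,"ry":0,"rz":0,"hand":5},
    {"x":60,"y":-0.7,"z":44,"rx":0,"ry":0,"rz":0,"hand":5},
  ],
)

```text
time: 6.42
ee_pos: [0.5241, 0.0838, 0.1559]
tcp_rot: [0.641, 0.624, -0.319, 0.312]
contact_force: [-0.3, 0.0, -2.0]
opening: 0.0174
```

Run:
```python
from h import *
from station import eyes
s=show(); t,a=tip(); print("tip",t,(t[:2]-PC)*1000); print(s["torque"])
c=eyes.camera("scene");n="scene"; cv2.imwrite(f"pics/{n}7.png",c["color"])
print(proj(c,[t,t+a*.175,[*PC,.016]]).round(1).tolist())
a=cv2.imread("pics/scene7.png"); cv2.imwrite("pics/s7z.png",cv2.resize(a[90:250,220:380],None,fx=3.7,fy=3.7,interpolation=cv2.INTER_CUBIC))
```

```text
t 6.42 q [-0.167  0.406  1.738  0.695  1.199 -0.47 ] p [0.5241 0.0838 0.1559] F [-0.3  0.  -2. ] op 0.0174
tip [0.52534127 0.13782396 0.02449065] [ 13.84126513 -11.67604463]
[-0.41930337  0.0256899   0.01458023]
[[310.7, 219.9], [293.5, 173.9], [309.3, 218.2]]
```

View pics/s7z.png

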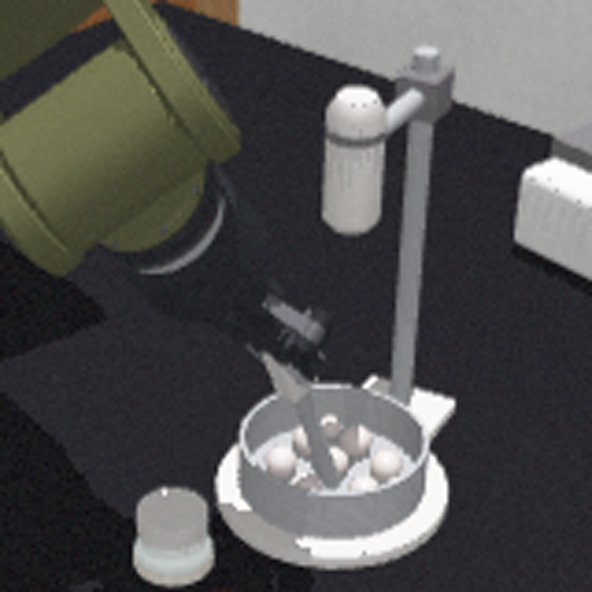

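```bash
cat > stir.py <<'E'
from h import *
import sys,json
def rows(base,angs,z,r=25.,R=None):
    from station import state
    R=Rn.from_quat(state()["tcp_rot"]).as_matrix() if R is None else R
    out=[]
    for a in angs:
        w=np.array([r*np.cos(np.radians(a)),r*np.sin(np.radians(a)),z])-base
        t=R.T@w
        out.append(dict(x=round(t[0],1),y=round(t[1],1),z=round(t[2],1),rx=0,ry=0,rz=0,hand=5))
    return json.dumps(out)
E
python3 - <<'E'
from stir import *
t,_=tip(); b=np.array([*(t[:2]-PC)*1000,t[2]*1000]); print(b)
A=[-41,-46,-54,-64,-76,-88,-100,-112,-124,-136]
print(rows(b,A,21.5))
for k in range(3):
    st=-136-120*k; e=np.radians(st); bb=np.array([25*np.cos(e),25*np.sin(e),21.5])
    print(k,rows(bb,[st-12*i for i in range(1,11)],21.5))
E
```

```text
[ 14.04519303 -11.83910855  24.96548139]
[{"x": 0.1, "y": 4.9, "z": 5.6, "rx": 0, "ry": 0, "rz": 0, "hand": 5}, {"x": -0.9, "y": 3.5, "z": 6.9, "rx": 0, "ry": 0, "rz": 0, "hand": 5}, {"x": -2.3, "y": 0.9, "z": 8.8, "rx": 0, "ry": 0, "rz": 0, "hand": 5}, {"x": -3.7, "y": -2.8, "z": 10.6, "rx": 0, "ry": 0, "rz": 0, "hand": 5}, {"x": -4.9, "y": -7.7, "z": 12.2, "rx": 0, "ry": 0, "rz": 0, "hand": 5}, {"x": -5.4, "y": -12.8, "z": 12.8, "rx": 0, "ry": 0, "rz": 0, "hand": 5}, {"x": -5.3, "y": -18.1, "z": 12.6, "rx": 0, "ry": 0, "rz": 0, "hand": 5}, {"x": -4.5, "y": -23.1, "z": 11.6, "rx": 0, "ry": 0, "rz": 0, "hand": 5}, {"x": -3.1, "y": -27.8, "z": 9.7, "rx": 0, "ry": 0, "rz": 0, "hand": 5}, {"x": -1.1, "y": -31.9, "z": 7.1, "rx": 0, "ry": 0, "rz": 0, "hand": 5}]
0 [{"x": 2.4, "y": -3.3, "z": -3.2, "rx": 0, "ry": 0, "rz": 0, "hand": 5}, {"x": 5.2, "y": -5.7, "z": -6.9, "rx": 0, "ry": 0, "rz": 0, "hand": 5}, {"x": 8.2, "y": -7.1, "z": -10.9, "rx": 0, "ry": 0, "rz": 0, "hand": 5}, {"x": 11.4, "y": -7.5, "z": -15.1, "rx": 0, "ry": 0, "rz": 0, "hand": 5}, {"x": 14.5, "y": -6.7, "z": -19.2, "rx
[... 1173 characters left out ...]
: 0, "ry": 0, "rz": 0, "hand": 5}, {"x": -5.6, "y": -4.6, "z": 7.4, "rx": 0, "ry": 0, "rz": 0, "hand": 5}, {"x": -7.9, "y": -8.3, "z": 10.4, "rx": 0, "ry": 0, "rz": 0, "hand": 5}, {"x": -9.6, "y": -12.7, "z": 12.7, "rx": 0, "ry": 0, "rz": 0, "hand": 5}, {"x": -10.8, "y": -17.5, "z": 14.2, "rx": 0, "ry": 0, "rz": 0, "hand": 5}, {"x": -11.3, "y": -22.7, "z": 14.9, "rx": 0, "ry": 0, "rz": 0, "hand": 5}, {"x": -11.2, "y": -27.9, "z": 14.7, "rx": 0, "ry": 0, "rz": 0, "hand": 5}, {"x": -10.4, "y": -33.0, "z": 13.6, "rx": 0, "ry": 0, "rz": 0, "hand": 5}, {"x": -9.0, "y": -37.6, "z": 11.8, "rx": 0, "ry": 0, "rz": 0, "hand": 5}, {"x": -7.0, "y": -41.7, "z": 9.2, "rx": 0, "ry": 0, "rz": 0, "hand": 5}]
```

Call:
servo_tool(
  steps=[
    {"x":0.1,"y":4.9,"z":5.6,"rx":0,"ry":0,"rz":0,"hand":5},
    {"x":-0.9,"y":3.5,"z":6.9,"rx":0,"ry":0,"rz":0,"hand":5},
    {"x":-2.3,"y":0.9,"z":8.8,"rx":0,"ry":0,"rz":0,"hand":5},
    {"x":-3.7,"y":-2.8,"z":10.6,"rx":0,"ry":0,"rz":0,"hand":5},
    {"x":-4.9,"y":-7.7,"z":12.2,"rx":0,"ry":0,"rz":0,"hand":5},
    {"x":-5.4,"y":-12.8,"z":12.8,"rx":0,"ry":0,"rz":0,"hand":5},
    {"x":-5.3,"y":-18.1,"z":12.6,"rx":0,"ry":0,"rz":0,"hand":5},
    {"x":-4.5,"y":-23.1,"z":11.6,"rx":0,"ry":0,"rz":0,"hand":5},
    {"x":-3.1,"y":-27.8,"z":9.7,"rx":0,"ry":0,"rz":0,"hand":5},
    {"x":-1.1,"y":-31.9,"z":7.1,"rx":0,"ry":0,"rz":0,"hand":5},
  ],
)

```text
time: 7.3
ee_pos: [0.4917, 0.0782, 0.153]
tcp_rot: [0.642, 0.624, -0.319, 0.312]
contact_force: [0.3, 1.2, -1.0]
opening: 0.0174
```

```bash
cat > chk.py <<'E'
from h import *
import sys
s=show(); t,a=tip(); d=(t[:2]-PC)*1000; print("tip rel",d.round(1),"z",t[2].round(4),"r",np.hypot(*d).round(1),"ang",np.degrees(np.arctan2(d[1],d[0])).round(1), "lean",np.degrees(np.arccos(a[2])).round(1))
if len(sys.argv)>1:
    from station import eyes
    c=eyes.camera("scene"); k=sys.argv[1]
    cv2.imwrite(f"pics/z{k}.png",cv2.resize(c["color"][90:250,220:380],None,fx=3.7,fy=3.7,interpolation=cv2.INTER_CUBIC))
E
python3 chk.py 8
```

```text
t 7.3 q [-0.189  0.35   1.828  0.698  1.184 -0.509] p [0.4917 0.0782 0.153 ] F [ 0.3  1.2 -1. ] op 0.0174
tip rel [-18.4 -17.3] z 0.0216 r 25.3 ang -136.8 lean 22.2
```

View pics/z8.png

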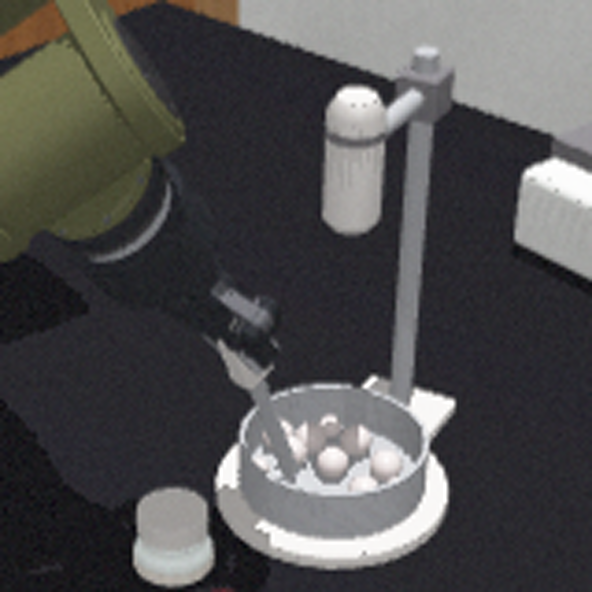

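Tip tracking is good: r is 25.3 mm and z is 21.6 mm. All the balls are still in the pan.

Call:
servo_tool(
  steps=[
    {"x":2.4,"y":-3.3,"z":-3.2,"rx":0,"ry":0,"rz":0,"hand":5},
    {"x":5.2,"y":-5.7,"z":-6.9,"rx":0,"ry":0,"rz":0,"hand":5},
    {"x":8.2,"y":-7.1,"z":-10.9,"rx":0,"ry":0,"rz":0,"hand":5},
    {"x":11.4,"y":-7.5,"z":-15.1,"rx":0,"ry":0,"rz":0,"hand":5},
    {"x":14.5,"y":-6.7,"z":-19.2,"rx":0,"ry":0,"rz":0,"hand":5},
    {"x":17.5,"y":-4.8,"z":-23.1,"rx":0,"ry":0,"rz":0,"hand":5},
    {"x":20.1,"y":-2.0,"z":-26.7,"rx":0,"ry":0,"rz":0,"hand":5},
    {"x":22.4,"y":1.6,"z":-29.6,"rx":0,"ry":0,"rz":0,"hand":5},
    {"x":24.1,"y":6.0,"z":-31.9,"rx":0,"ry":0,"rz":0,"hand":5},
    {"x":25.3,"y":10.8,"z":-33.4,"rx":0,"ry":0,"rz":0,"hand":5},
  ],
)

```text
time: 8.18
ee_pos: [0.5049, 0.1197, 0.153]
tcp_rot: [0.642, 0.624, -0.318, 0.312]
contact_force: [-0.4, -0.5, -0.8]
opening: 0.0172
```

```bash
python3 chk.py 9
```

```text
t 8.18 q [-0.102  0.369  1.801  0.721  1.143 -0.444] p [0.5049 0.1197 0.153 ] F [-0.4 -0.5 -0.8] op 0.0172
tip rel [-5.2 24.2] z 0.0216 r 24.7 ang 102.1 lean 22.2
```

View pics/z9.png

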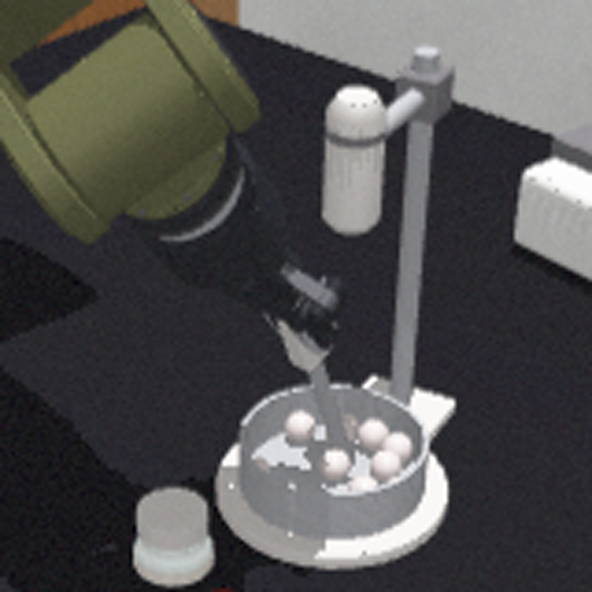

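Call:
servo_tool(
  steps=[
    {"x":0.5,"y":5.2,"z":-0.7,"rx":0,"ry":0,"rz":0,"hand":5},
    {"x":0.4,"y":10.4,"z":-0.5,"rx":0,"ry":0,"rz":0,"hand":5},
    {"x":-0.4,"y":15.4,"z":0.6,"rx":0,"ry":0,"rz":0,"hand":5},
    {"x":-1.8,"y":20.1,"z":2.4,"rx":0,"ry":0,"rz":0,"hand":5},
    {"x":-3.7,"y":24.2,"z":5.0,"rx":0,"ry":0,"rz":0,"hand":5},
    {"x":-6.2,"y":27.5,"z":8.3,"rx":0,"ry":0,"rz":0,"hand":5},
    {"x":-8.9,"y":29.9,"z":12.0,"rx":0,"ry":0,"rz":0,"hand":5},
    {"x":-12.0,"y":31.3,"z":16.0,"rx":0,"ry":0,"rz":0,"hand":5},
    {"x":-15.1,"y":31.7,"z":20.1,"rx":0,"ry":0,"rz":0,"hand":5},
    {"x":-18.2,"y":30.9,"z":24.3,"rx":0,"ry":0,"rz":0,"hand":5},
  ],
)

```text
time: 9.07
ee_pos: [0.5343, 0.0877, 0.1528]
tcp_rot: [0.642, 0.624, -0.319, 0.312]
contact_force: [0.3, 0.2, -1.2]
opening: 0.0176
```

```bash
python3 chk.py 10
```

```text
t 9.07 q [-0.156  0.429  1.712  0.698  1.194 -0.461] p [0.5343 0.0877 0.1528] F [ 0.3  0.2 -1.2] op 0.0176
tip rel [24.2 -7.8] z 0.0214 r 25.4 ang -17.8 lean 22.2
```

View pics/z10.png

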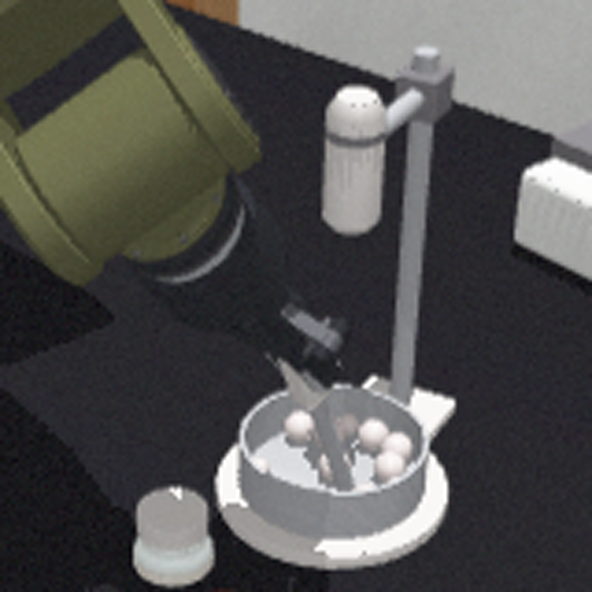

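Call:
servo_tool(
  steps=[
    {"x":-3.0,"y":-1.8,"z":3.9,"rx":0,"ry":0,"rz":0,"hand":5},
    {"x":-5.6,"y":-4.6,"z":7.4,"rx":0,"ry":0,"rz":0,"hand":5},
    {"x":-7.9,"y":-8.3,"z":10.4,"rx":0,"ry":0,"rz":0,"hand":5},
    {"x":-9.6,"y":-12.7,"z":12.7,"rx":0,"ry":0,"rz":0,"hand":5},
    {"x":-10.8,"y":-17.5,"z":14.2,"rx":0,"ry":0,"rz":0,"hand":5},
    {"x":-11.3,"y":-22.7,"z":14.9,"rx":0,"ry":0,"rz":0,"hand":5},
    {"x":-11.2,"y":-27.9,"z":14.7,"rx":0,"ry":0,"rz":0,"hand":5},
    {"x":-10.4,"y":-33.0,"z":13.6,"rx":0,"ry":0,"rz":0,"hand":5},
    {"x":-9.0,"y":-37.6,"z":11.8,"rx":0,"ry":0,"rz":0,"hand":5},
    {"x":-7.0,"y":-41.7,"z":9.2,"rx":0,"ry":0,"rz":0,"hand":5},
  ],
)

```text
time: 9.95
ee_pos: [0.4917, 0.0782, 0.1528]
tcp_rot: [0.642, 0.624, -0.319, 0.312]
contact_force: [0.1, 0.4, -0.9]
opening: 0.0175
```

```bash
python3 chk.py 11
```

```text
t 9.95 q [-0.189  0.35   1.828  0.698  1.184 -0.509] p [0.4917 0.0782 0.1528] F [ 0.1  0.4 -0.9] op 0.0175
tip rel [-18.4 -17.3] z 0.0214 r 25.3 ang -136.8 lean 22.2
```

View pics/z11.png

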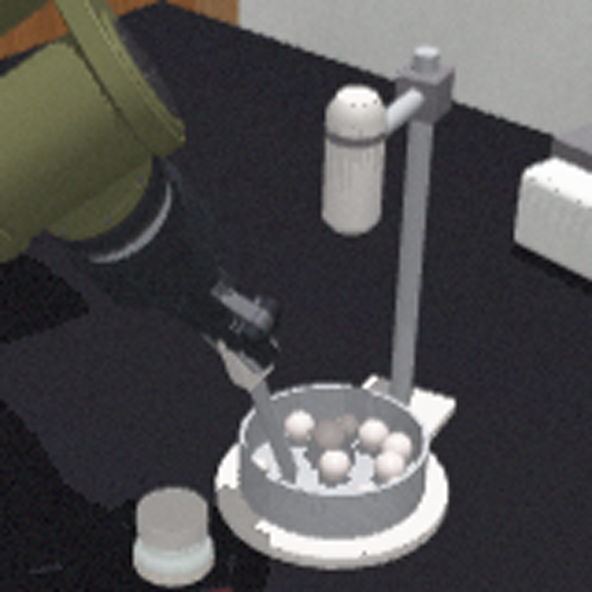

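The first turn matches its starting point to within 0.1 mm, and the balls stay inside. Second turn.

Call:
servo_tool(
  steps=[
    {"x":2.4,"y":-3.3,"z":-3.2,"rx":0,"ry":0,"rz":0,"hand":5},
    {"x":5.2,"y":-5.7,"z":-6.9,"rx":0,"ry":0,"rz":0,"hand":5},
    {"x":8.2,"y":-7.1,"z":-10.9,"rx":0,"ry":0,"rz":0,"hand":5},
    {"x":11.4,"y":-7.5,"z":-15.1,"rx":0,"ry":0,"rz":0,"hand":5},
    {"x":14.5,"y":-6.7,"z":-19.2,"rx":0,"ry":0,"rz":0,"hand":5},
    {"x":17.5,"y":-4.8,"z":-23.1,"rx":0,"ry":0,"rz":0,"hand":5},
    {"x":20.1,"y":-2.0,"z":-26.7,"rx":0,"ry":0,"rz":0,"hand":5},
    {"x":22.4,"y":1.6,"z":-29.6,"rx":0,"ry":0,"rz":0,"hand":5},
    {"x":24.1,"y":6.0,"z":-31.9,"rx":0,"ry":0,"rz":0,"hand":5},
    {"x":25.3,"y":10.8,"z":-33.4,"rx":0,"ry":0,"rz":0,"hand":5},
  ],
)

```text
time: 10.83
ee_pos: [0.5047, 0.1199, 0.1528]
tcp_rot: [0.642, 0.624, -0.319, 0.312]
contact_force: [0.3, -0.4, -1.1]
opening: 0.0172
```

Call:
servo_tool(
  steps=[
    {"x":0.5,"y":5.2,"z":-0.7,"rx":0,"ry":0,"rz":0,"hand":5},
    {"x":0.4,"y":10.4,"z":-0.5,"rx":0,"ry":0,"rz":0,"hand":5},
    {"x":-0.4,"y":15.4,"z":0.6,"rx":0,"ry":0,"rz":0,"hand":5},
    {"x":-1.8,"y":20.1,"z":2.4,"rx":0,"ry":0,"rz":0,"hand":5},
    {"x":-3.7,"y":24.2,"z":5.0,"rx":0,"ry":0,"rz":0,"hand":5},
    {"x":-6.2,"y":27.5,"z":8.3,"rx":0,"ry":0,"rz":0,"hand":5},
    {"x":-8.9,"y":29.9,"z":12.0,"rx":0,"ry":0,"rz":0,"hand":5},
    {"x":-12.0,"y":31.3,"z":16.0,"rx":0,"ry":0,"rz":0,"hand":5},
    {"x":-15.1,"y":31.7,"z":20.1,"rx":0,"ry":0,"rz":0,"hand":5},
    {"x":-18.2,"y":30.9,"z":24.3,"rx":0,"ry":0,"rz":0,"hand":5},
  ],
)

```text
time: 11.67
ee_pos: [0.5342, 0.0877, 0.1527]
tcp_rot: [0.642, 0.624, -0.319, 0.312]
contact_force: [-0.1, -0.6, -1.1]
opening: 0.0172
```

Call:
servo_tool(
  steps=[
    {"x":-3.0,"y":-1.8,"z":3.9,"rx":0,"ry":0,"rz":0,"hand":5},
    {"x":-5.6,"y":-4.6,"z":7.4,"rx":0,"ry":0,"rz":0,"hand":5},
    {"x":-7.9,"y":-8.3,"z":10.4,"rx":0,"ry":0,"rz":0,"hand":5},
    {"x":-9.6,"y":-12.7,"z":12.7,"rx":0,"ry":0,"rz":0,"hand":5},
    {"x":-10.8,"y":-17.5,"z":14.2,"rx":0,"ry":0,"rz":0,"hand":5},
    {"x":-11.3,"y":-22.7,"z":14.9,"rx":0,"ry":0,"rz":0,"hand":5},
    {"x":-11.2,"y":-27.9,"z":14.7,"rx":0,"ry":0,"rz":0,"hand":5},
    {"x":-10.4,"y":-33.0,"z":13.6,"rx":0,"ry":0,"rz":0,"hand":5},
    {"x":-9.0,"y":-37.6,"z":11.8,"rx":0,"ry":0,"rz":0,"hand":5},
    {"x":-7.0,"y":-41.7,"z":9.2,"rx":0,"ry":0,"rz":0,"hand":5},
  ],
)

```text
time: 12.5
ee_pos: [0.4917, 0.0782, 0.1527]
tcp_rot: [0.642, 0.624, -0.319, 0.312]
contact_force: [1.5, 0.0, -0.5]
opening: 0.0174
```

```bash
python3 chk.py 12
```

```text
t 12.5 q [-0.189  0.35   1.828  0.698  1.184 -0.509] p [0.4917 0.0782 0.1527] F [ 1.5  0.  -0.5] op 0.0174
tip rel [-18.4 -17.3] z 0.0213 r 25.3 ang -136.8 lean 22.2
```

View pics/z12.png

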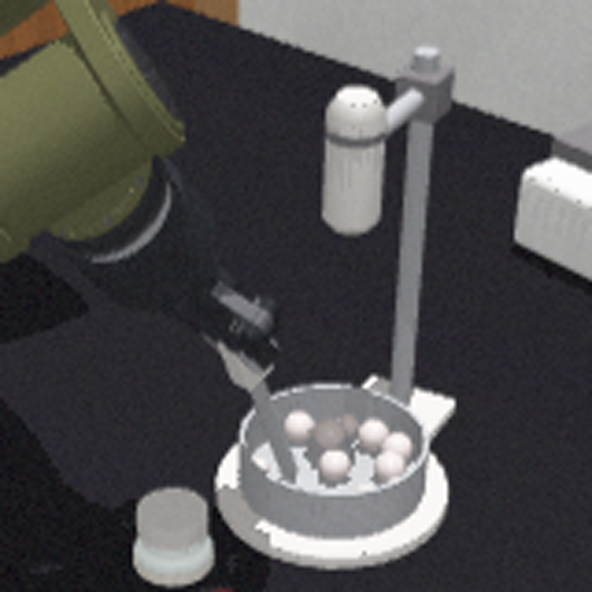

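Call:
servo_tool(
  steps=[
    {"x":2.4,"y":-3.3,"z":-3.2,"rx":0,"ry":0,"rz":0,"hand":5},
    {"x":5.2,"y":-5.7,"z":-6.9,"rx":0,"ry":0,"rz":0,"hand":5},
    {"x":8.2,"y":-7.1,"z":-10.9,"rx":0,"ry":0,"rz":0,"hand":5},
    {"x":11.4,"y":-7.5,"z":-15.1,"rx":0,"ry":0,"rz":0,"hand":5},
    {"x":14.5,"y":-6.7,"z":-19.2,"rx":0,"ry":0,"rz":0,"hand":5},
    {"x":17.5,"y":-4.8,"z":-23.1,"rx":0,"ry":0,"rz":0,"hand":5},
    {"x":20.1,"y":-2.0,"z":-26.7,"rx":0,"ry":0,"rz":0,"hand":5},
    {"x":22.4,"y":1.6,"z":-29.6,"rx":0,"ry":0,"rz":0,"hand":5},
    {"x":24.1,"y":6.0,"z":-31.9,"rx":0,"ry":0,"rz":0,"hand":5},
    {"x":25.3,"y":10.8,"z":-33.4,"rx":0,"ry":0,"rz":0,"hand":5},
  ],
)

```text
time: 13.38
ee_pos: [0.5047, 0.1199, 0.1526]
tcp_rot: [0.642, 0.624, -0.319, 0.312]
contact_force: [0.7, 0.3, -1.5]
opening: 0.0175
```

Call:
servo_tool(
  steps=[
    {"x":0.5,"y":5.2,"z":-0.7,"rx":0,"ry":0,"rz":0,"hand":5},
    {"x":0.4,"y":10.4,"z":-0.5,"rx":0,"ry":0,"rz":0,"hand":5},
    {"x":-0.4,"y":15.4,"z":0.6,"rx":0,"ry":0,"rz":0,"hand":5},
    {"x":-1.8,"y":20.1,"z":2.4,"rx":0,"ry":0,"rz":0,"hand":5},
    {"x":-3.7,"y":24.2,"z":5.0,"rx":0,"ry":0,"rz":0,"hand":5},
    {"x":-6.2,"y":27.5,"z":8.3,"rx":0,"ry":0,"rz":0,"hand":5},
    {"x":-8.9,"y":29.9,"z":12.0,"rx":0,"ry":0,"rz":0,"hand":5},
    {"x":-12.0,"y":31.3,"z":16.0,"rx":0,"ry":0,"rz":0,"hand":5},
    {"x":-15.1,"y":31.7,"z":20.1,"rx":0,"ry":0,"rz":0,"hand":5},
    {"x":-18.2,"y":30.9,"z":24.3,"rx":0,"ry":0,"rz":0,"hand":5},
  ],
)

```text
time: 14.22
ee_pos: [0.5343, 0.0877, 0.1526]
tcp_rot: [0.642, 0.624, -0.319, 0.312]
contact_force: [-0.5, -0.3, -0.7]
opening: 0.0174
```

Call:
servo_tool(
  steps=[
    {"x":-3.0,"y":-1.8,"z":3.9,"rx":0,"ry":0,"rz":0,"hand":5},
    {"x":-5.6,"y":-4.6,"z":7.4,"rx":0,"ry":0,"rz":0,"hand":5},
    {"x":-7.9,"y":-8.3,"z":10.4,"rx":0,"ry":0,"rz":0,"hand":5},
    {"x":-9.6,"y":-12.7,"z":12.7,"rx":0,"ry":0,"rz":0,"hand":5},
    {"x":-10.8,"y":-17.5,"z":14.2,"rx":0,"ry":0,"rz":0,"hand":5},
    {"x":-11.3,"y":-22.7,"z":14.9,"rx":0,"ry":0,"rz":0,"hand":5},
    {"x":-11.3,"y":-22.7,"z":14.9,"rx":0,"ry":0,"rz":0,"hand":5},
  ],
)

```text
time: 14.8
ee_pos: [0.5101, 0.0702, 0.1525]
tcp_rot: [0.642, 0.624, -0.319, 0.312]
contact_force: [-0.3, -0.2, -1.5]
opening: 0.0176
```

```bash
python3 chk.py 13
python3 - <<'E'
from h import *
from station import state
s=state(); R=pose(37,88.5,-1); R5=Rn.from_quat(pickle.load(open("grasp.pkl","rb"))["tcp_rot"]).as_matrix()
t,_=tip(s)
for dz in (.03,.09): delta(s["ee_pos"]+[0,-dz*.408,dz],R)
E
```

```text
t 14.8 q [-0.198  0.388  1.775  0.691  1.201 -0.504] p [0.5101 0.0702 0.1525] F [-0.3 -0.2 -1.5] op 0.0176
tip rel [ -0.1 -25.3] z 0.0211 r 25.3 ang -90.2 lean 22.2
shift [-31.3   0.4  -8.3] turn [ 0.07 -0.06 -0.13] ang 0.2
shift [-93.9   1.2 -24.9] turn [ 0.07 -0.06 -0.13] ang 0.2
```

View pics/z13.png

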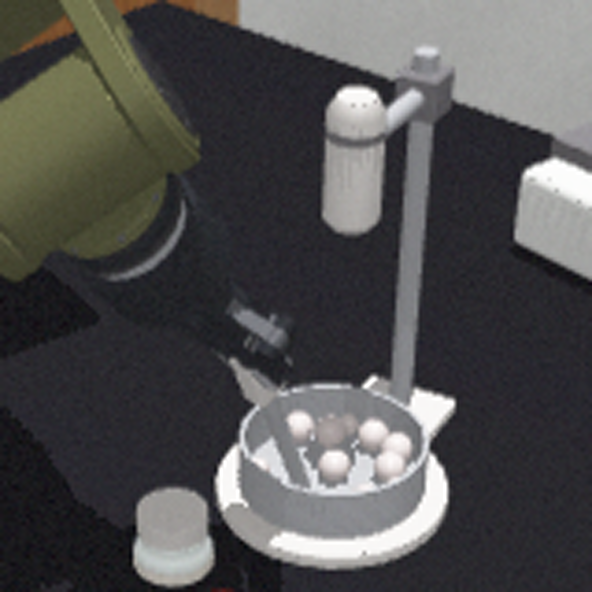

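Call:
servo_tool(
  steps=[
    {"x":-10,"y":0,"z":-3,"rx":0,"ry":0,"rz":0,"hand":5},
    {"x":-25,"y":0,"z":-7,"rx":0,"ry":0,"rz":0,"hand":5},
    {"x":-45,"y":0,"z":-12,"rx":0,"ry":0,"rz":0,"hand":5},
    {"x":-70,"y":0,"z":-20,"rx":0,"ry":0,"rz":0,"hand":5},
    {"x":-94,"y":0,"z":-25,"rx":0,"ry":0,"rz":0,"hand":5},
    {"x":-94,"y":0,"z":-25,"rx":0,"ry":0,"rz":0,"hand":5},
  ],
)

```text
time: 15.35
ee_pos: [0.5112, 0.032, 0.2475]
tcp_rot: [0.643, 0.622, -0.317, 0.314]
contact_force: [0.7, -0.5, 0.2]
opening: 0.017
```

```bash
python3 chk.py 14
python3 - <<'E'
from h import *
from station import eyes
G=pickle.load(open("grasp.pkl","rb")); R5=Rn.from_quat(G["tcp_rot"]).as_matrix()
n=np.array([.0215,np.cos(np.radians(35)),np.sin(np.radians(35))]);n/=np.linalg.norm(n)
delta(G["ee_pos"]+n*.080,R5)
c=eyes.camera("wrist"); cv2.imwrite("pics/wrist14.png",c["color"])
t,a=tip(); print(proj(c,[t,t+a*.175]))
E
```

```text
t 15.35 q [-0.27   0.273  1.678  0.636  1.4   -0.425] p [0.5112 0.032  0.2475] F [ 0.7 -0.5  0.2] op 0.017
tip rel [  2.  -63.7] z 0.116 r 63.7 ang -88.2 lean 22.1
shift [-70.5  25.9 178.6] turn [ 0.13 12.86 -0.2 ] ang 12.9
[[278.57535109 243.47336169]
 [279.27981815 304.10221081]]
```

View pics/wrist14.png

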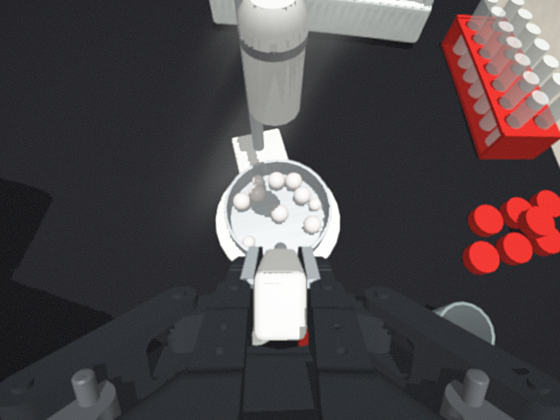

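View pics/z14.png

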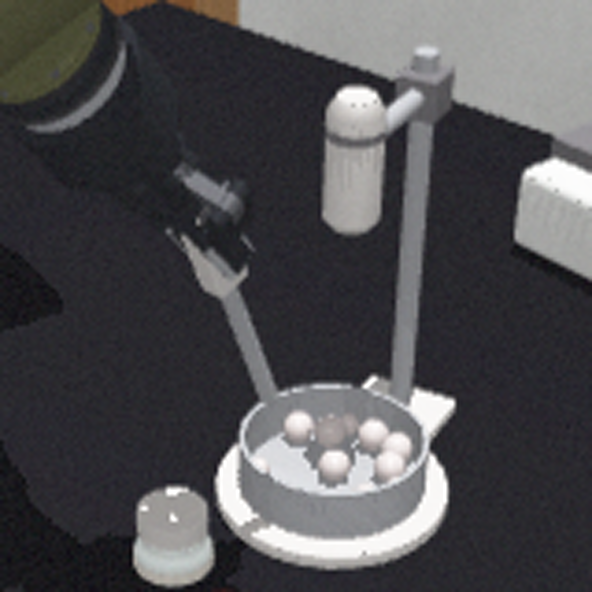

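Call:
servo_tool(
  steps=[
    {"x":-25,"y":3,"z":25,"rx":0,"ry":2,"rz":0,"hand":5},
    {"x":-40,"y":8,"z":60,"rx":0,"ry":5,"rz":0,"hand":5},
    {"x":-50,"y":13,"z":95,"rx":0,"ry":8,"rz":0,"hand":5},
    {"x":-60,"y":18,"z":130,"rx":0,"ry":11,"rz":0,"hand":5},
    {"x":-67,"y":23,"z":160,"rx":0,"ry":12.9,"rz":0,"hand":5},
    {"x":-70.5,"y":26,"z":178.6,"rx":0,"ry":12.9,"rz":-0.2,"hand":5},
    {"x":-70.5,"y":26,"z":178.6,"rx":0,"ry":12.9,"rz":-0.2,"hand":5},
    {"x":-70.5,"y":26,"z":178.6,"rx":0,"ry":12.9,"rz":-0.2,"hand":5},
    {"x":-70.5,"y":26,"z":178.6,"rx":0,"ry":12.9,"rz":-0.2,"hand":5},
  ],
)

```text
time: 16.2
ee_pos: [0.531, -0.1512, 0.1911]
tcp_rot: [0.672, 0.657, -0.245, 0.239]
contact_force: [0.7, -0.4, -0.4]
opening: 0.0174
```

```bash
cat > back.py <<'E'
from h import *
import sys
G=pickle.load(open("grasp.pkl","rb")); R5=Rn.from_quat(G["tcp_rot"]).as_matrix()
n=np.array([.0215,np.cos(np.radians(35)),np.sin(np.radians(35))]);n/=np.linalg.norm(n)
show()
for h in map(float,sys.argv[1:]): print(h,end=" "); delta(G["ee_pos"]+n*h/1000,R5)
E
python3 back.py 80 40 15 0
```

```text
t 16.2 q [-0.607  0.59   1.451  0.696  1.656 -0.728] p [ 0.531  -0.1512  0.1911] F [ 0.7 -0.4 -0.4] op 0.0174
80.0 shift [-3.3  0.8 -1.1] turn [-0.03 -0.13  0.26] ang 0.3
40.0 shift [-13.6   0.7  37.5] turn [-0.03 -0.13  0.26] ang 0.3
15.0 shift [-20.1   0.6  61.7] turn [-0.03 -0.13  0.26] ang 0.3
0.0 shift [-24.    0.6  76.2] turn [-0.03 -0.13  0.26] ang 0.3
```

Call:
servo_tool(
  steps=[
    {"x":-4,"y":0.7,"z":5,"rx":0,"ry":-0.1,"rz":0.2,"hand":5},
    {"x":-9,"y":0.7,"z":20,"rx":0,"ry":-0.1,"rz":0.2,"hand":5},
    {"x":-13.6,"y":0.7,"z":37.5,"rx":0,"ry":-0.1,"rz":0.2,"hand":5},
    {"x":-17.5,"y":0.7,"z":52,"rx":0,"ry":-0.1,"rz":0.2,"hand":5},
    {"x":-17.5,"y":0.7,"z":52,"rx":0,"ry":-0.1,"rz":0.2,"hand":5},
    {"x":-17.5,"y":0.7,"z":52,"rx":0,"ry":-0.1,"rz":0.2,"hand":5},
    {"x":-17.5,"y":0.7,"z":52,"rx":0,"ry":-0.1,"rz":0.2,"hand":5},
  ],
)

```text
time: 16.78
ee_pos: [0.5307, -0.1988, 0.1629]
tcp_rot: [0.673, 0.655, -0.245, 0.24]
contact_force: [-0.5, -0.3, -1.9]
opening: 0.0173
```

```bash
python3 back.py 25 10 5 0
python3 - <<'E'
from h import *
from station import eyes
for n in ("wrist","scene"):
    c=eyes.camera(n); cv2.imwrite(f"pics/{n}15.png",c["color"])
    t,a=tip(); print(proj(c,[t,t+a*.175]).round(1).tolist())
a=cv2.imread("pics/scene15.png"); cv2.imwrite("pics/z15.png",cv2.resize(a[200:320,130:270],None,fx=5,fy=5,interpolation=cv2.INTER_CUBIC))
E
```

```text
t 16.78 q [-0.669  0.675  1.383  0.664  1.672 -0.781] p [ 0.5307 -0.1988  0.1629] F [-0.5 -0.3 -1.9] op 0.0173
25.0 shift [ 0.8 -0.1 -0.3] turn [-0.02 -0.02  0.01] ang 0.0
10.0 shift [-3.  -0.1 14.2] turn [-0.02 -0.02  0.01] ang 0.0
5.0 shift [-4.3 -0.2 19.1] turn [-0.02 -0.02  0.01] ang 0.0
0.0 shift [-5.6 -0.2 23.9] turn [-0.02 -0.02  0.01] ang 0.0
[[279.8, 243.6], [281.0, 304.9]]
[[235.7, 267.3], [186.5, 236.3]]
```

View pics/z15.png

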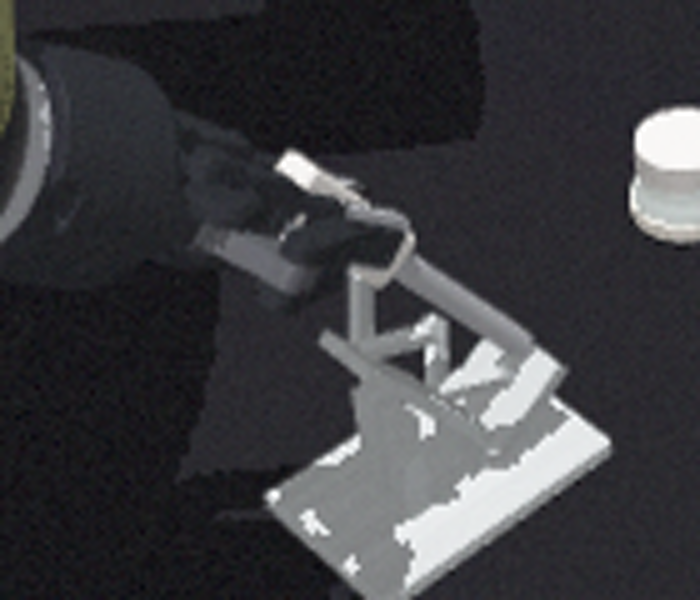

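View pics/wrist15.png

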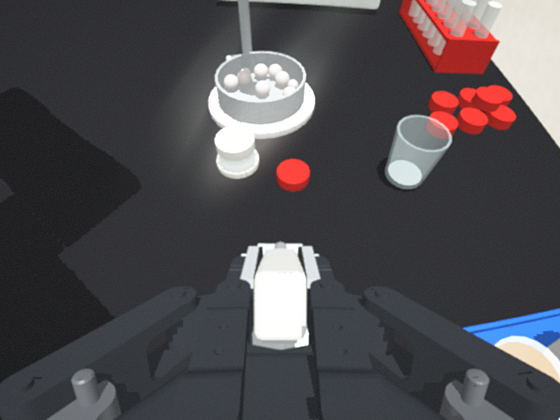

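Call:
servo_tool(
  steps=[
    {"x":-2,"y":-0.1,"z":7,"rx":0,"ry":0,"rz":0,"hand":5},
    {"x":-3.8,"y":-0.1,"z":14,"rx":0,"ry":0,"rz":0,"hand":5},
    {"x":-5,"y":-0.2,"z":19,"rx":0,"ry":0,"rz":0,"hand":5},
    {"x":-5.8,"y":-0.2,"z":22,"rx":0,"ry":0,"rz":0,"hand":5},
    {"x":-6.1,"y":-0.2,"z":23.7,"rx":0,"ry":0,"rz":0,"hand":5},
    {"x":-6.1,"y":-0.2,"z":23.7,"rx":0,"ry":0,"rz":0,"hand":5},
    {"x":-6.1,"y":-0.2,"z":23.7,"rx":0,"ry":0,"rz":0,"hand":5},
  ],
)

```text
time: 17.47
ee_pos: [0.5299, -0.2187, 0.1486]
tcp_rot: [0.673, 0.655, -0.245, 0.24]
contact_force: [0.7, 2.8, 1.0]
opening: 0.0175
```

```bash
python3 back.py 0
python3 - <<'E'
from h import *
print(tipframe()[1])
E
```

```text
t 17.47 q [-0.694  0.716  1.351  0.65   1.679 -0.804] p [ 0.5299 -0.2187  0.1486] F [0.7 2.8 1. ] op 0.0175
0.0 shift [0.5 0.1 0.2] turn [-0.02 -0.02  0.02] ang 0.0
[-0.96657806  0.00249432 -0.25636034]
```

Call:
servo_tool(
  steps=[
    {"x":0.5,"y":0,"z":0.1,"rx":0,"ry":0,"rz":0,"hand":5},
    {"x":0.5,"y":0,"z":0.1,"rx":0,"ry":0,"rz":0,"hand":5},
    {"x":0.5,"y":0,"z":0.1,"rx":0,"ry":0,"rz":0,"hand":19},
    {"x":0.5,"y":0,"z":0.1,"rx":0,"ry":0,"rz":0,"hand":22},
    {"x":0.5,"y":0,"z":0.1,"rx":0,"ry":0,"rz":0,"hand":26},
    {"x":0.5,"y":0,"z":0.1,"rx":0,"ry":0,"rz":0,"hand":35},
    {"x":0.5,"y":0,"z":0.1,"rx":0,"ry":0,"rz":0,"hand":50},
    {"x":0.5,"y":0,"z":0.1,"rx":0,"ry":0,"rz":0,"hand":70},
    {"x":0.5,"y":0,"z":0.1,"rx":0,"ry":0,"rz":0,"hand":70},
    {"x":0.5,"y":0,"z":0.1,"rx":0,"ry":0,"rz":0,"hand":70},
  ],
)

```text
time: 18.3
ee_pos: [0.5299, -0.2185, 0.1481]
tcp_rot: [0.673, 0.655, -0.245, 0.24]
contact_force: [-0.4, -0.1, -0.4]
opening: 0.07
```

```bash
python3 back.py 0
python3 - <<'E'
from h import *
from station import eyes
for n in ("wrist","scene"):
    c=eyes.camera(n); cv2.imwrite(f"pics/{n}16.png",c["color"])
E
```

```text
t 18.3 q [-0.693  0.716  1.352  0.65   1.678 -0.804] p [ 0.5299 -0.2185  0.1481] F [-0.4 -0.1 -0.4] op 0.07
0.0 shift [ 0.   0.1 -0.1] turn [-0.03 -0.01  0.01] ang 0.0
```

View pics/wrist16.png

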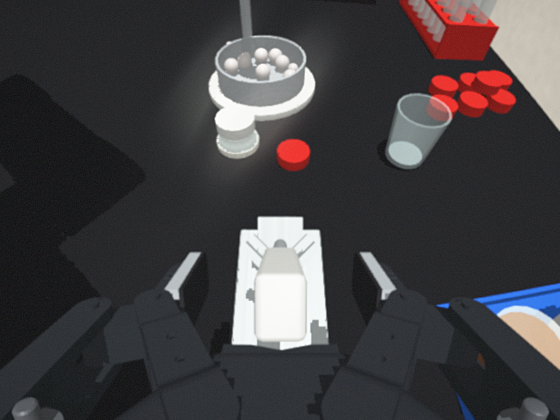

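The rod lies in the notches at (281,305), in the same place in the image as before the grasp. Backing out along the tool axis to compare views.

Call:
servo_tool(
  steps=[
    {"x":-10,"y":0,"z":0,"rx":0,"ry":0,"rz":0,"hand":85},
    {"x":-30,"y":0,"z":0,"rx":0,"ry":0,"rz":0,"hand":85},
    {"x":-60,"y":0,"z":0,"rx":0,"ry":0,"rz":0,"hand":85},
    {"x":-97,"y":0,"z":0,"rx":0,"ry":0,"rz":0,"hand":85},
    {"x":-135,"y":0,"z":0,"rx":0,"ry":0,"rz":0,"hand":85},
    {"x":-170,"y":0,"z":0,"rx":0,"ry":0,"rz":0,"hand":85},
    {"x":-170,"y":0,"z":0,"rx":0,"ry":0,"rz":0,"hand":85},
    {"x":-170,"y":0,"z":0,"rx":0,"ry":0,"rz":0,"hand":85},
  ],
)

```text
time: 19.07
ee_pos: [0.5258, -0.35, 0.2586]
tcp_rot: [0.674, 0.654, -0.245, 0.241]
contact_force: [0.8, 0.6, -0.3]
opening: 0.0851
```

Run:
```python
from h import *
from station import eyes
show()
for n in ("top","scene"):
    c=eyes.camera(n); cv2.imwrite(f"pics/{n}17.png",c["color"])
    a0=cv2.imread(f"pics/{n}0.png")
    d=cv2.absdiff(c["color"],a0).max(2)
    x0,y0,x1,y1=(335,205,465,285) if n=="top" else (160,230,270,330)
    print(n,"diff px rest",(d[y0:y1,x0:x1]>60).sum())
    A=np.vstack([a0[y0:y1,x0:x1],c["color"][y0:y1,x0:x1]]) if n=="top" else np.hstack([a0[y0:y1,x0:x1],c["color"][y0:y1,x0:x1]])
    cv2.imwrite(f"pics/cmp_{n}.png",cv2.resize(A,None,fx=3.5,fy=3.5,interpolation=cv2.INTER_CUBIC))
    # other things
    hs=lambda im:((cv2.cvtColor(im,cv2.COLOR_BGR2HSV)[...,1]>150)&(im[...,2]>90)&(im[...,1]<60)).astype(np.uint8)
    b=(slice(215,245),slice(275,305)) if n=="top" else (slice(245,270),slice(268,294))
    for im in (a0,c["color"]):
        ys,xs=np.nonzero(hs(im)[b]); print("cap",xs.mean(),ys.mean(),len(xs))
```

```text
t 19.07 q [-0.835  0.789  0.955  0.627  2.015 -0.716] p [ 0.5258 -0.35    0.2586] F [ 0.8  0.6 -0.3] op 0.0851
top diff px rest 0
cap 19.714285714285715 25.857142857142858 7
cap 23.25 17.75 4
scene diff px rest 0
cap 11.623481781376519 12.680161943319838 247
cap 11.623481781376519 12.680161943319838 247
```

View pics/cmp_top.png

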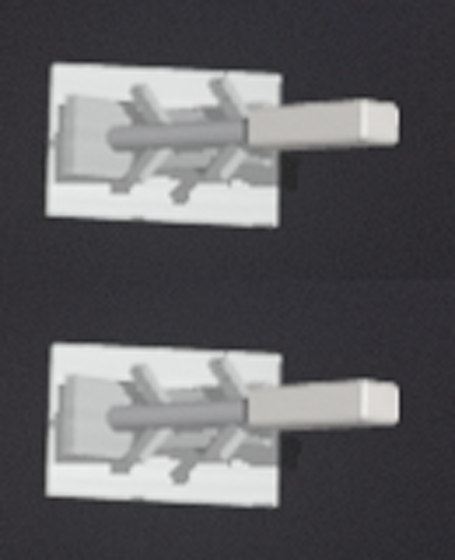

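View pics/cmp_scene.png

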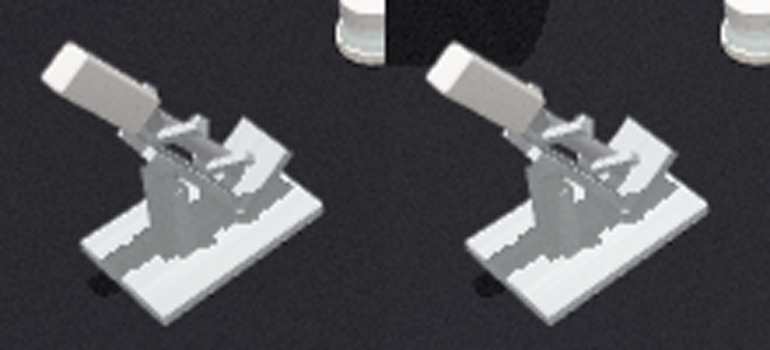

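View pics/top17.png

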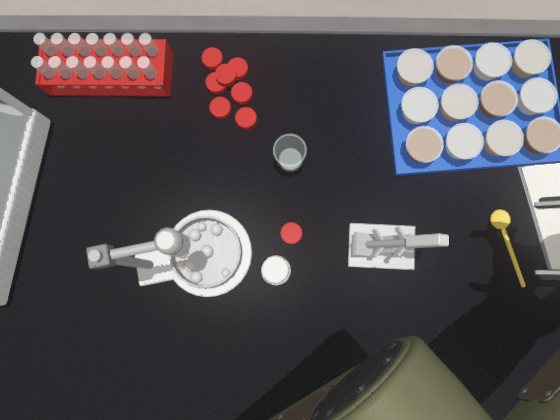

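```bash
python3 -c "
from station import workorder
print(workorder.sign_off())"
```

```text
the job is handed in; nothing more can be done
None
```

I took the rod from its rest, stirred the balls three full turns clockwise, laid the rod back home, let go and handed the job in at about 19 s of the 64 s allowed.

- **Stirring:** I did about 3.1 turns. The tip swept a circle about 50 mm across (radius 24.7–25.4 mm where I checked it). It stayed about 5 mm above the pan's floor, with the rod leaning 22° and its handle away from the post.
- **Balls:** all ten counted as still in the pan in the wrist view after the stir. Two of them, near the shadow of the probe head, are hard to tell apart. No ball is visible on the table. The ball in the middle stayed near the centre, because the circle ran round it.
- **Rod back home:** no pixel around the rest differs noticeably from the start in either the top or the scene picture, and the gripper is open and well clear.
- **Other things:** the red cap is where it was in the scene view. The same check in the top view picked out too few pixels to count. The pot and beaker look unmoved by eye; I did not measure them.
- **Forces and probe head:** the wrist force readings never passed about 3 N. The gripper was clear of the probe head in every picture I took.

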